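Load wax patterns into the gated rack and lock it

TASK

Put all the loose wax patterns with the tall square lug into the metal rack: swing the rack's gate wide open, slide each pattern lengthwise, flange flat and lug up, from the apron in under the two lips, one behind the other, until all are fully inside past the gate. Then swing the gate fully shut and put the lock pin from its stand all the way down through the gate into the bracket. Leave the funnel, jar and brush where they are.

Things in the scene. Friction and masses are not known exactly. Their poses are not given: they have to be found in the camera images.
- rack: fixed metal loading rack. Origin: centre of the lane's open mouth at bench height; x points into the lane, z up. Base plate 8 mm thick, 90 mm wide, from x = -100 mm: the bare part in front of the mouth is the apron. Bracket: block 36 x 36 x 19 mm centred at x = -13, y = -61 mm. Vertical gate hinge at x = -13, y = +56 mm
- lane_end (a point): middle of the end stop's face at lane floor height (rack x = 220, y = 0, z = 8 mm; stop top at 38 mm). The lane is 64 mm wide between walls (74 at the flared mouth) and 13 mm high under two lips whose top is at z = 27 mm; the slit between the lips, for the lugs, is 38 mm wide. Three patterns fit end to end with 10 mm to spare
- rack_hole (a point): mouth of the vertical pin hole in the rack's bracket, 16 mm wide, right through the 19 mm high block
- gate (a joint): gate angle, rad: 0 = shut across the mouth (hard stop, holes in line), grows as it swings outward over the apron (clockwise from above) to 1.9; stays where left. Steel bar 14 mm wide, z = 20 to 32 mm, skirt down to 10 mm; shut, the bar covers rack x = -20 to -6 mm
- gate_handle (a point): top of the gate's upright round black handle, 16 mm diameter, from 32 to 80 mm above the bench, 55 mm from the hinge axis
- gate_hole (a point): mouth of the vertical pin hole in the gate's end, 117 mm from the hinge axis, 32 mm above the bench; 15 mm wide, through 12 mm
- pin: steel lock pin, upright in its stand: round shank 12 mm diameter and 30 mm long with tapered tip, a collar 26 mm diameter from 30 to 34 mm, then a flat grip 26 mm (x) by 14 mm (y) up to 82 mm. Origin: the tip; z up along the pin. Fully in, the collar rests on the gate
- pin_tip (a point): lower tip of the pin (the same point as its origin)
- stand: fixed grey pin stand, block 50 x 50 x 34 mm with a 15 mm wide vertical hole in its middle; origin: centre of the underside
- pattern1: one of two or three alike wax patterns (may be absent), dull olive-yellow: flat flange 70 x 60 x 10 mm (x, y, z) with an upright lug in its middle, 40 mm along x, 24 mm along y, its top 78 mm above the underside; bosses beside the lug foot up to 25 mm high. Origin: centre of the underside; z up. Grip the lug across y, above 35 mm. A half turn makes no difference. 0.12 kg
- pattern2: one of two or three alike wax patterns (may be absent), dull olive-yellow: flat flange 70 x 60 x 10 mm (x, y, z) with an upright lug in its middle, 40 mm along x, 24 mm along y, its top 78 mm above the underside; bosses beside the lug foot up to 25 mm high. Origin: centre of the underside; z up. Grip the lug across y, above 35 mm. A half turn makes no difference. 0.12 kg
- pattern3: one of two or three alike wax patterns (may be absent), dull olive-yellow: flat flange 70 x 60 x 10 mm (x, y, z) with an upright lug in its middle, 40 mm along x, 24 mm along y, its top 78 mm above the underside; bosses beside the lug foot up to 25 mm high. Origin: centre of the underside; z up. Grip the lug across y, above 35 mm. A half turn makes no difference. 0.12 kg
- funnel: bystander: cone-shaped wax funnel with a round flange, 90 mm diameter, 75 mm high; origin: centre of its underside. Not to be moved
- brush: bystander: brush lying flat; not to be moved
- jar: bystander: closed jar, 64 mm diameter, 90 mm high; not to be moved

How it is judged:
On the way, in this order (a step that is already met when the one before it is completed fails the run):
1. the gate is swung wide open (beyond 1.2 rad) (value of joint gate above 1.2 rad), for 0.2 s.
2. every pattern lies in the lane, under the lips and past the gate (x of pattern1 in the frame of rack between 0.028 and 0.2 m and y of pattern1 in the frame of rack between -0.008 and 0.008 m and z of pattern1 in the frame of rack between 0.003 and 0.014 m and angle between each of pattern1, pattern2, pattern3's own z axis and vertical below 0.12 rad and x of pattern2 in the frame of rack between 0.028 and 0.2 m and y of pattern2 in the frame of rack between -0.008 and 0.008 m and z of pattern2 in the frame of rack between 0.003 and 0.014 m and x of pattern3 in the frame of rack between 0.028 and 0.2 m and y of pattern3 in the frame of rack between -0.008 and 0.008 m and z of pattern3 in the frame of rack between 0.003 and 0.014 m), for 0.2 s.
3. the gate is shut behind the patterns (all of step 2 and value of joint gate below 0.05 rad), for 0.2 s.
At the end, for the whole second after the job is handed in: every pattern lies flat on the lane floor under the lips, its centre at least 28 mm inside the mouth; the gate is shut (within 0.05 rad); the pin is upright in the holes of gate and bracket, its tip within 6 mm of the bracket hole's axis and less than 9 mm above the bench; all released and at rest (all of step 3 and horizontal distance between pin_tip and rack_hole below 0.006 m and z of pin_tip in the frame of rack below 0.009 m and angle between pin's own z axis and vertical below 0.2 rad and linear speed of each of pin, pattern1, pattern2, pattern3 below 0.03 m/s); the robot touches nothing.
It fails at once if the funnel is moved more than 40 mm (distance of funnel from where it was at the start of the episode above 0.04 m).
It fails at once if the jar is moved more than 40 mm (distance of jar from where it was at the start of the episode above 0.04 m).
It fails at once if the brush is moved more than 40 mm (distance of brush from where it was at the start of the episode above 0.04 m).
Of pattern1, pattern2, pattern3 only 2 to 3 are there at a start; the rules pass over those that are not, and their reading is None.
At some moment in a run one of pattern1, pattern2, pattern3 may be knocked a few centimetres aside while the robot is not near it.
It also fails if it takes over 208 s, if anything falls off the work surface, if the arm or the gripper's body presses on something with over 40 N, if the wrist force passes 120 N, or if a joint passes its speed limit or range.

ROBOT

A 6-joint arm with a two-finger parallel gripper is mounted at the origin on the work surface. World frame = base frame: x ahead of the robot, y to its left, z up, the work surface at z = 0. Lengths are in m, angles in rad, forces in N, time in s.
With the tool pointing down it reaches from about 0.4 to 0.825 m from the base axis. Payload 7 kg.
Tool frame: the origin (TCP) lies on the centre line of the jaws, within the pads' length; the fingertips stand 22 mm ahead of it and the grasp point (between the pads) lies 3 mm ahead of it; z points along the fingers, y is the line along which they close (so a half turn about z gives the same grasp; the last joint's range is limited). The gripper opens to 85 mm and grips with 20 to 120 N. Pads are 22 mm wide; open, the fingers measure 114 mm over their backs; the gripper's body (76 mm by 85 mm) begins 54 mm behind the grasp point. The pads swing forward as they close: fully open they stand 13 mm farther back than shut.
Start: joints at [-0.938, 0.359, 0.012, 0, -1.224, -0.288], TCP at [0.228, -0.635, 0.253] pointing down, gripper open.
Joint ranges: [-3.07, 3.07], [-1.43, 2.12], [-1.02, 1.25], [-3.03, 1.67], [-3.05, -0], [-3.03, 3.03]. Speed limits (rad/s): [2.39, 2.39, 3.01, 3.14, 3.14, 3.14].

INTERFACE

Orientations are given as a unit quaternion [w, x, y, z].
In Python, from rig import status, imaging, workorder gives the robot as it stands.
- The arm moves only by the tool play_rows, never from a script. Its argument "commands" is a list of rows, each an object of numbers: "wx", "wy", "wz": the turn, a rotation vector about the world's x, y, z normalised to -1 to 1, where 1 is 60 degrees; "tx", "ty", "tz": the shift along the world's x, y, z normalised to -1 to 1, where 1 is 500 mm; "hand": the closure, from -1 (fully open) to 1 (shut). In form: [{"wx": .., "wy": .., "wz": .., "tx": .., "ty": .., "tz": .., "hand": ..}, ...]. A call has 1 to 20 rows; each row is the pose to reach, as a shift and turn from the pose commanded when the call began; what a row does not reach only later rows make up. A row lasts 1/12 s, in which the tool goes at most 41.7 mm and 7.16 degrees, less where a joint would pass 70% of its speed; a pose out of reach is approached as far as the arm can. A call with a number of a shift or a turn outside -1 to 1 is refused whole. A call with a gripper value outside its range is refused whole. The fingers move at their own pace and stop on an object; the grip force is fixed at half the most. Time passes only in rows, so rows that repeat a pose let the fingers close. It gives the time, the measured TCP pose, the force, the opening and the grip force at its end, in the units of the state.
- status.sense(): the state, without advancing time (a new reading comes with each control period).
- imaging.get_image(name): name is "scene" or "top"; returns the picture (420x560x3 uint8, red, green, blue); there is no depth.
- imaging.calibration(name): a dict with "mtx" (3x3 intrinsics, pixels), "xyz" and "rotation" of the camera in the world. Camera axes: x right, y up, looking along -z (the intrinsics and any distortion apply to the point x, -y, -z); pixel columns grow to the right and rows downward; lengths in m; the calibration is good to about 2 mm. A picture is of the moment at which its call begins. calibration takes no time and is no camera call.
- workorder.job_done(): hands the job in; it is judged then, once.
The state is a dict: "time": time; "joint_pos": joint angles; "qd": joint speeds; "joint_torque": joint torques, N m; "eef_pos": TCP position; "ee_rot": TCP orientation; "ft_force": force on the tool from outside, world axes, zero at the start; "wrist_torque": the same for the moment, N m; "gripper_width": finger opening in m; "finger_force": force on a finger pad.
Only numpy, scipy, OpenCV 4.12 (cv2) and the standard library are available. Lean on these libraries where they do the work, as an engineer would, in place of code of your own. Each camera call takes 0.05 s, during which the arm holds its last target. There are 200 camera calls.

## Working session

There is one attempt and no reset: what is moved stays moved. The work goes in short steps, Python scripts to look and compute and a tool call to move; the robot and the scene stay as the last step left them, time stands still between calls to the robot, and variables do not carry over. Pictures are saved under pics/ and viewed, at most 14 in all, crops included, and the job is handed in when it is done.

Besides the shell and the picture viewer there is one more tool, called after ">>>" as name([rows], argument=value, ...), one row to a line, values as JSON. play_rows: Moves the arm, as the interface text tells. Its arguments: {"type":"object","properties":{"commands":{"type":"array"}},"required":["commands"]}

```bash
mkdir -p pics; ls; python3 - <<'E'
from rig import status, imaging
import cv2,json
print(status.sense())
for n in("top","scene"):
    im=imaging.get_image(n); cv2.imwrite(f"pics/{n}0.png",im[:,:,::-1]); c=imaging.calibration(n); print(n,c)
E
```

```text
pics
{'time': 0.0, 'joint_pos': array([-9.37922238e-01,  3.59370912e-01,  1.10387027e-02, -3.79065628e-04,
       -1.22409416e+00, -2.88086588e-01]), 'qd': array([ 0.00017792, -0.0002072 ,  0.00011151,  0.00016144,  0.0001077 ,
       -0.00076457]), 'joint_torque': array([-1.02559331e-04, -5.83314657e+01,  2.93414533e+01,  6.93652064e+00,
       -6.00633561e-03, -2.01889031e-05]), 'eef_pos': array([ 0.22796716, -0.63485062,  0.25236   ]), 'ee_rot': array([-2.02537033e-04, -1.71477455e-01,  9.85187691e-01,  8.09317722e-04]), 'ft_force': array([ 0.02244492,  0.38295449, -0.8523411 ]), 'wrist_torque': array([0.00988939, 0.00829574, 0.03016408]), 'finger_force': 0.0, 'gripper_width': 0.08558941068338922}
top {'mtx': array([[431.9409839 ,   0.        , 276.23071939],
       [  0.        , 431.9409839 , 216.4809087 ],
       [  0.        ,   0.        ,   1.        ]]), 'xyz': array([ 0.35294776, -0.03030615,  1.07763465]), 'rotation': array([ 0.72215493,  0.07508824, -0.07254232, -0.68380671])}
scene {'mtx': array([[427.85971266,   0.        , 279.78864002],
       [  0.        , 427.85971266, 216.88271748],
       [  0.        ,   0.        ,   1.        ]]), 'xyz': array([1.20609479, 0.33964147, 0.70759438]), 'rotation': array([0.45721471, 0.21610526, 0.35978392, 0.78409741])}
```

View pics/top0.png

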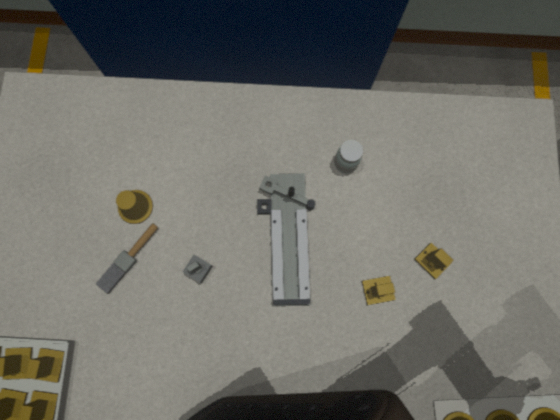

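View pics/scene0.png

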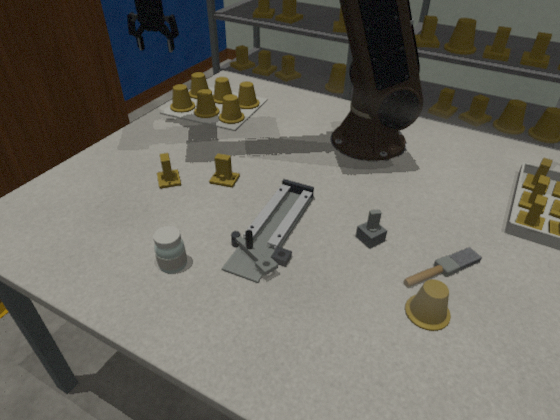

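The top view shows the rack with its mouth at about (290,207) and its lane running down the image towards the robot. The gate is partly open. There are two patterns at (379,290) and (434,260), the stand with the pin at (197,269), the jar at (348,156), the funnel at (134,205) and the brush at (128,258). I'll enlarge crops to pick points.

```bash
cat > h.py <<'E'
import numpy as np, cv2
from rig import status, imaging
from scipy.spatial.transform import Rotation as R
from scipy.optimize import least_squares
def cam(n):
    c=imaging.calibration(n); q=c["rotation"]
    return c["mtx"],np.array(c["xyz"]),R.from_quat([q[1],q[2],q[3],q[0]]).as_matrix()
C={n:cam(n) for n in("top","scene")}
def proj(n,P):
    K,t,r=C[n]; p=(np.atleast_2d(P)-t)@r; p=p*[1,-1,-1]; u=p@K.T; return u[:,:2]/u[:,2:]
def back(n,uv,z):
    K,t,r=C[n]; d=np.linalg.inv(K)@[uv[0],uv[1],1]; d=r@(d*[1,-1,-1]); return t+d*(z-t[2])/d[2]
def crop(im,x,y,w,h,s): return cv2.resize(im[y:y+h,x:x+w],None,fx=s,fy=s,interpolation=cv2.INTER_CUBIC)
E
python3 - <<'E'
import cv2,numpy as np
from h import crop,back
t=cv2.imread("pics/top0.png")
A=crop(t,250,165,75,150,4)           # 300x600
B=crop(t,355,235,100,75,5)           # 500x375
D=crop(t,178,248,40,40,5)            # 200x200
o=np.zeros((600,800,3),np.uint8); o[:600,:300]=A; o[:375,300:800]=B; o[400:600,300:500]=D
s=cv2.imread("pics/scene0.png"); o[400:600,500:800]=crop(s,350,200,60,40,5)
cv2.imwrite("pics/c1.png",o)
o=np.zeros((600,800,3),np.uint8)
o[:600,:480]=crop(s,215,170,120,150,4)[:600]; o[:320,480:800]=crop(s,150,145,100,100,3.2)
cv2.imwrite("pics/c2.png",o)
for n,uv,z in [("top",(290,207),0),("top",(379,297),0),("top",(434,262),0),("top",(197,269),0.034)]: print(back(n,uv,z))
E
```

```text
[ 0.60823398 -0.05400962  0.        ]
[ 0.39356245 -0.28297287  0.        ]
[ 0.48705857 -0.41972386  0.        ]
[0.43481704 0.16295445 0.034     ]
```

View pics/c1.png

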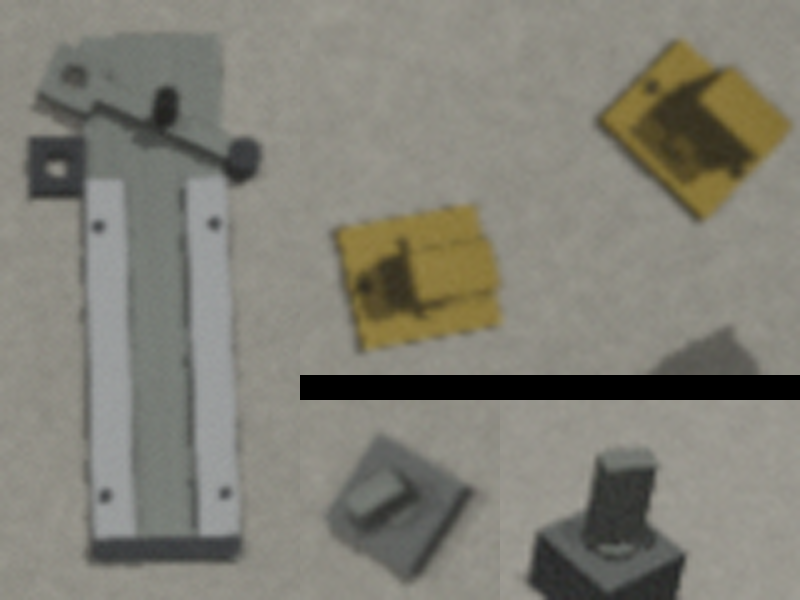

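View pics/c2.png

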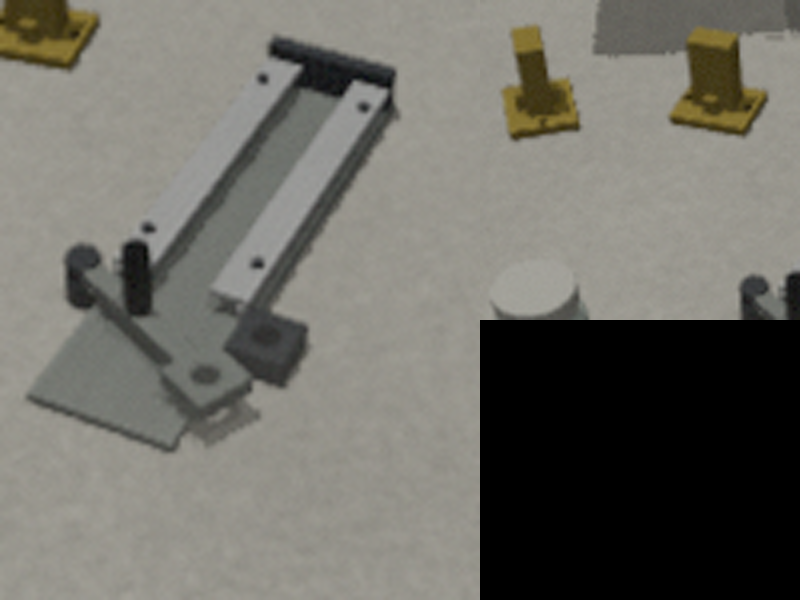

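The crops show the bracket hole at c1 (56,168), the gate hole at (75,75), the apron corners, the lip edges and the stand and pin corners. I'll fit poses from these, using silhouettes for the patterns.

```bash
cat >> h.py <<'E'
def unz(p,s,ox,oy): return (np.array(p)+.5)/s-.5+[ox,oy]
def T(p,L):  # p=(X,Y,yaw) ; L local points
    L=np.atleast_2d(L); c,s=np.cos(p[2]),np.sin(p[2])
    return np.c_[p[0]+c*L[:,0]-s*L[:,1],p[1]+s*L[:,0]+c*L[:,1],L[:,2]]
def box(x,y,z0,z1): return np.array([[a,b,c] for a in(-x/2,x/2) for b in(-y/2,y/2) for c in(z0,z1)])
PAT=[box(.07,.06,0,.01),box(.04,.024,.01,.078)]
S=8
def render(n,p,parts,roi):
    x,y,w,h=roi; m=np.zeros((h*S,w*S),np.uint8)
    for b in parts:
        uv=(proj(n,T(p,b))-[x,y]+.5)*S
        cv2.fillConvexPoly(m,cv2.convexHull(np.round(uv).astype(np.int32)),1)
    return cv2.resize(m.astype(np.float32),(w,h),interpolation=cv2.INTER_AREA)
def yellow(im):
    hsv=cv2.cvtColor(im,cv2.COLOR_RGB2HSV)
    return ((hsv[...,0]>15)&(hsv[...,0]<35)&(hsv[...,1]>95)).astype(np.float32)
from scipy.optimize import minimize
def fitpat(ims,p0):
    R0={}
    for n in ims:
        c=proj(n,[[p0[0],p0[1],.03]])[0].astype(int); x,y=np.maximum(c-32,0); R0[n]=(x,y,64,64)
    M={n:yellow(ims[n])[r[1]:r[1]+64,r[0]:r[0]+64] for n,r in R0.items()}
    sc=np.array([.01,.01,.2])
    f=lambda q:sum(np.abs(render(n,p0+q*sc,PAT,R0[n])-M[n]).sum() for n in ims)
    b=min((minimize(f,[a,d,g],method="Nelder-Mead",options=dict(xatol=1e-3,fatol=.01,initial_simplex=np.array([a,d,g])+np.r_[np.zeros((1,3)),np.eye(3)*.7])) for a in(-.5,.5) for d in(-.5,.5) for g in(-.5,.5)),key=lambda r:r.fun)
    return p0+b.x*sc,b.fun,[m.sum() for m in M.values()]
def fitpts(obs,p0,nz=0):
    f=lambda p:np.concatenate([(proj(n,T(p,L))[0]-uv) for n,uv,L in obs])
    r=least_squares(f,p0,loss="soft_l1",f_scale=.7); return r.x,f(r.x).reshape(-1,2)
E
cat > fit0.py <<'E'
from h import *
np.set_printoptions(precision=4,suppress=True)
a=lambda u,v:unz((u,v),4,250,165); s=lambda u,v:unz((u,v),4,215,170)
obs=[("top",a(56,168),(-.013,-.061,.019)),("top",a(222,35),(-.1,.045,.008)),
("top",a(124,180),(0,-.019,.027)),("top",a(136,537),(.22,-.019,.027)),("top",a(184,180),(0,.019,.027)),("top",a(198,537),(.22,.019,.027)),
("scene",s(268,336),(-.013,-.061,.019)),("scene",s(28,398),(-.1,.045,.008)),("scene",s(172,448),(-.1,-.045,.008)),("scene",s(212,293),(0,-.019,.027))]
r,res=fitpts(obs,[.61,-.05,np.pi]); print("rack",r,"\n",res)
h=T(r,[[-.013,.056,0]])[0]
g=lambda q:[(n,uv) for n,uv in q]
def gp(th,rad,z): return T(r,[[-.013-rad*np.sin(th),.056-rad*np.cos(th),z]])
ob=[("top",a(75,75),.117,.032),("scene",s(205,375),.117,.032),("top",a(165,92),.055,.08),("scene",s(135,245),.055,.08)]
f=lambda t:np.concatenate([proj(n,gp(t[0],ra,z))[0]-uv for n,uv,ra,z in ob])
o=least_squares(f,[.4]); print("gate",o.x,f(o.x).reshape(-1,2),"handle",gp(o.x[0],.055,.08))
d=lambda u,v:unz((u-300,v-400),5,178,248)
SB=.025
obs=[("top",d(380,433),(SB,-SB,.034)),("top",d(468,490),(-SB,-SB,.034)),("top",d(408,580),(-SB,SB,.034)),("top",d(328,518),(SB,SB,.034))]
# order of corners: brute
best=None
for y0 in np.arange(0,6.3,.3):
    x,res=fitpts(obs,[.43,.16,y0]); c=(res**2).sum()
    if best is None or c<best[0]: best=(c,x,res)
print("stand",best)
E
python3 fit0.py; python3 - <<'E'
from h import *
np.set_printoptions(precision=4,suppress=True)
ims={n:cv2.imread(f"pics/{n}0.png")[:,:,::-1].copy() for n in("top","scene")}
for uv,y in[((434,262),np.pi/4),((434,262),-np.pi/4),((379,293),0),((379,293),np.pi/2)]:
    p=back("top",uv,.01); print(fitpat(ims,np.array([p[0],p[1],y])))
E
```

```text
rack [ 0.5957 -0.0482  3.2283] 
 [[-0.335  -0.9156]
 [-1.6451 -0.6503]
 [-0.4577 -0.1153]
 [-0.2996  0.3433]
 [-0.2422 -0.5893]
 [ 0.0876 -0.1806]
 [-0.3923 -0.9879]
 [-0.218  -1.9067]
 [ 0.2028 -1.4514]
 [-0.6938 -1.7972]]
gate [0.4857] [[-0.4173 -0.1457]
 [-0.5954 -0.5606]
 [-0.0151  0.8566]
 [-0.274   0.1665]] handle [[ 0.6349 -0.0521  0.08  ]]
stand (np.float64(1.8315461072069585), array([0.4358, 0.1636, 1.0481]), array([[ 0.6805,  0.0763],
       [ 0.0211, -0.0468],
       [ 0.0604, -0.4906],
       [-0.9588,  0.4431]]))
(array([ 0.4903, -0.4141,  0.8159]), np.float64(145.140625), [np.float32(703.0), np.float32(484.0)])
(array([ 0.4929, -0.4147, -0.7461]), np.float64(430.734375), [np.float32(703.0), np.float32(484.0)])
(array([ 0.4098, -0.2796,  0.1096]), np.float64(309.0625), [np.float32(685.0), np.float32(602.0)])
(array([ 0.4105, -0.279 ,  1.8098]), np.float64(144.515625), [np.float32(685.0), np.float32(602.0)])
```

```bash
cat > ov.py <<'E'
from h import *
np.set_printoptions(precision=4,suppress=True)
ims={n:cv2.imread(f"pics/{n}0.png")[:,:,::-1].copy() for n in("top","scene")}
for p0 in([.4903,-.4141,.8159],[.4105,-.279,1.81]):
    for n in ims:
        x,f,m=fitpat({n:ims[n]},np.array(p0)); print(n,x,f,m)
exec(open("fit0.py").read().split("r,res=")[0].split("suppress=True)")[1])
for n in ims:
    x,res=fitpts([o for o in obs if o[0]==n],[.5957,-.0482,3.228]); print("rack",n,x,res.ravel())
pat=[];
E
python3 ov.py; python3 - <<'E'
from h import *
o=np.zeros((600,800,3),np.uint8)
k=0
for n in("top","scene"):
    im=cv2.imread(f"pics/{n}0.png"); 
    for p in([.4903,-.4141,.8159],[.4105,-.279,1.81]):
        c=proj(n,[[p[0],p[1],.03]])[0].astype(int)-25
        b=crop(im,c[0],c[1],50,50,6)
        m=(yellow(im[:,:,::-1].copy())*255).astype(np.uint8)
        for P in PAT:
            hu=cv2.convexHull(((proj(n,T(p,P))-c+.5)*6).astype(np.int32)); cv2.polylines(b,[hu],True,(0,0,255),1)
        mm=crop(m,c[0],c[1],50,50,6); cs,_=cv2.findContours((mm>127).astype(np.uint8),cv2.RETR_EXTERNAL,cv2.CHAIN_APPROX_NONE); cv2.drawContours(b,cs,-1,(255,0,0),1)
        o[(k//2)*300:(k//2)*300+300,(k%2)*300:(k%2)*300+300]=b; k+=1
cv2.imwrite("pics/ov.png",o[:, :600])
E
```

```text
top [ 0.4908 -0.4143  0.8514] 83.78125 [np.float32(703.0)]
scene [ 0.4908 -0.4137  0.8186] 58.40625 [np.float32(484.0)]
top [ 0.4106 -0.2786  1.8047] 70.859375 [np.float32(685.0)]
scene [ 0.4111 -0.278   1.8916] 70.875 [np.float32(602.0)]
rack top [ 0.595  -0.0496  3.2219] [ 0.2682 -0.746  -0.8281 -0.2422  0.1225  0.1623 -0.2838  0.6633  0.3436
 -0.2166  0.1099  0.2431]
rack scene [ 0.5994 -0.045   3.2253] [-0.0028  0.5517 -0.0843 -0.4087  0.4197  0.2269 -0.326  -0.357 ]
```

View pics/ov.png

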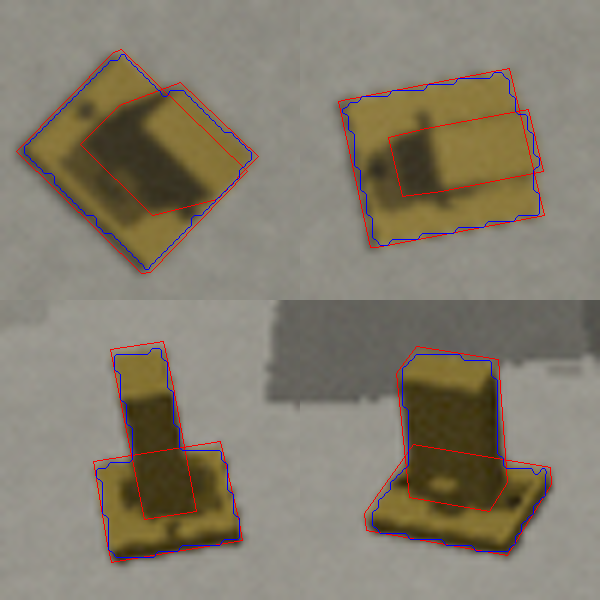

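The pattern fits look good: both cameras agree to under 1 mm. Next I'll overlay the rack model.

```bash
cat > rov.py <<'E'
from h import *
import sys
def rackov(pics,out,ps,th,cols):
    o=np.zeros((600,800,3),np.uint8)
    for n,(x,y,w,h),ox,s in(("top",(250,165,75,120),0,5),("scene",(218,205,85,85),375,5)):
        b=crop(cv2.imread(pics%n),x,y,w,h,s)
        for p,col in zip(ps,cols):
            def pl(L,cl=True): cv2.polylines(b,[np.round((proj(n,T(p,L))-[x,y]+.5)*s-.5).astype(np.int32)],cl,col,1)
            pl([(0,-.045,.008),(-.1,-.045,.008),(-.1,.045,.008),(0,.045,.008)],False)
            pl([(-.031,-.079,.019),(.005,-.079,.019),(.005,-.043,.019),(-.031,-.043,.019)])
            for y_ in(-.019,.019): pl([(0,y_,.027),(.22,y_,.027)],False)
            pl([(0,-.045,.027),(0,-.019,.027)],False); pl([(0,.045,.027),(0,.019,.027)],False)
            a=np.linspace(0,6.28,16); pl(np.c_[-.013+.008*np.cos(a),-.061+.008*np.sin(a),a*0+.019])
            hx,hy=-.013-.117*np.sin(th),.056-.117*np.cos(th); pl(np.c_[hx+.0075*np.cos(a),hy+.0075*np.sin(a),a*0+.032])
            hx,hy=-.013-.055*np.sin(th),.056-.055*np.cos(th); pl(np.c_[hx+.008*np.cos(a),hy+.008*np.sin(a),a*0+.08])
        b=b[:600]; o[:b.shape[0],ox:ox+b.shape[1]]=b
    cv2.imwrite(out,o)
if __name__=="__main__":
    rackov("pics/%s0.png","pics/rov.png",[(.595,-.0496,3.2219),(.5994,-.045,3.2253)],.486,[(0,0,255),(0,255,0)])
E
python3 rov.py
```

```text
(no output)
```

View pics/rov.png

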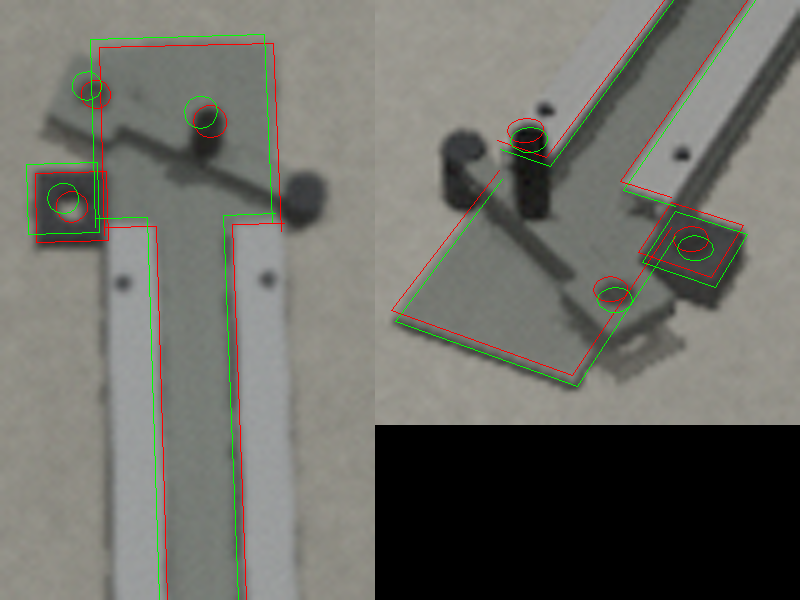

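```bash
cat >> h.py <<'E'
RK=[.597,-.0475,3.2235]
def yphi(q):
    m=R.from_quat([q[1],q[2],q[3],q[0]]).as_matrix(); return np.degrees(np.arctan2(m[1,1],m[0,1])), np.degrees(np.arccos(-m[2,2]))
def go(x,y,z,phi=None,base=None):
    """row numbers from current (or base=(x,y,z,phi)) pose; phi = tool y direction, deg"""
    s=status.sense(); e=list(s["eef_pos"]); f,_=yphi(s["ee_rot"])
    if base: e,f=base[:3],base[3]
    d=0 if phi is None else (phi-f+90)%180-90
    v=(np.array([x,y,z])-e)/.5
    print("tx %.3f ty %.3f tz %.3f wz %.3f (dphi %.1f)"%(*v,d/60,d)); return v
def st():
    s=status.sense(); print("t %.1f"%s["time"],"p",np.round(s["eef_pos"],4),"phi,tilt",np.round(yphi(s["ee_rot"]),2),"F",np.round(s["ft_force"],1),"w %.4f f %.1f"%(s["gripper_width"],s["finger_force"]),"q6 %.2f"%s["joint_pos"][5])
def gpt(th,rad,z): return T(RK,[[-.013-rad*np.sin(th),.056-rad*np.cos(th),z]])[0]
def gphi(th): return np.degrees(RK[2]+np.arctan2(np.sin(th),-np.cos(th)))
E
python3 - <<'E'
from h import *
np.set_printoptions(precision=4,suppress=True)
st()
p=gpt(.486,.055,0); f=gphi(.486); print(p,f,np.linalg.norm(p[:2]))
go(p[0],p[1],.16,f)
b=(p[0],p[1],.062,f)
for th in np.arange(.486,1.75,.15).tolist()+[1.72]:
    q=gpt(th,.055,0); print(round(th,2),end=" "); go(q[0],q[1],.062,gphi(th),b)
E
```

```text
t 0.1 p [ 0.228  -0.6349  0.2525] phi,tilt [109.75   0.08] F [-0.3 -0.7  0.1] w 0.0858 f 0.0 q6 -0.29
[ 0.6362 -0.0517  0.    ] 336.8471964170629 0.6382588385779716
tx 0.816 ty 1.166 tz -0.185 wz 0.785 (dphi 47.1)
0.49 tx 0.000 ty 0.000 tz 0.000 wz 0.000 (dphi 0.0)
0.64 tx 0.015 ty -0.008 tz 0.000 wz -0.143 (dphi -8.6)
0.79 tx 0.028 ty -0.017 tz 0.000 wz -0.286 (dphi -17.2)
0.94 tx 0.040 ty -0.029 tz 0.000 wz -0.430 (dphi -25.8)
1.09 tx 0.050 ty -0.042 tz 0.000 wz -0.573 (dphi -34.4)
1.24 tx 0.057 ty -0.057 tz 0.000 wz -0.716 (dphi -43.0)
1.39 tx 0.063 ty -0.072 tz 0.000 wz -0.859 (dphi -51.6)
1.54 tx 0.066 ty -0.088 tz 0.000 wz -1.003 (dphi -60.2)
1.69 tx 0.067 ty -0.105 tz 0.000 wz -1.146 (dphi -68.8)
1.72 tx 0.067 ty -0.109 tz 0.000 wz -1.178 (dphi -70.7)
```

>>> play_rows([
  {"tx": 0.6,"ty": 0.8,"tz": 0,"wz": 0.5,"hand": -1},
  {"tx": 0.6,"ty": 0.8,"tz": 0,"wz": 0.5,"hand": -1},
  {"tx": 0.6,"ty": 0.8,"tz": 0,"wz": 0.5,"hand": -1},
  {"tx": 0.6,"ty": 0.8,"tz": 0,"wz": 0.5,"hand": -1},
  {"tx": 0.6,"ty": 0.8,"tz": 0,"wz": 0.5,"hand": 0},
  {"tx": 0.6,"ty": 0.8,"tz": 0,"wz": 0.5,"hand": 0},
  {"tx": 0.6,"ty": 0.8,"tz": 0,"wz": 0.5,"hand": 0},
  {"tx": 0.6,"ty": 0.8,"tz": 0,"wz": 0.5,"hand": 0},
  {"tx": 0.6,"ty": 0.8,"tz": 0,"wz": 0.5,"hand": 0},
  {"tx": 0.6,"ty": 0.8,"tz": 0,"wz": 0.5,"hand": 0},
  {"tx": 0.6,"ty": 0.8,"tz": 0,"wz": 0.5,"hand": 0},
  {"tx": 0.6,"ty": 0.8,"tz": 0,"wz": 0.5,"hand": 0},
  {"tx": 0.6,"ty": 0.8,"tz": 0,"wz": 0.5,"hand": 0},
  {"tx": 0.6,"ty": 0.8,"tz": 0,"wz": 0.5,"hand": 0},
  {"tx": 0.6,"ty": 0.8,"tz": 0,"wz": 0.5,"hand": 0},
  {"tx": 0.6,"ty": 0.8,"tz": 0,"wz": 0.5,"hand": 0},
  {"tx": 0.6,"ty": 0.8,"tz": 0,"wz": 0.5,"hand": 0},
])

```text
validation failed for argument at $.co...
```

```bash
python3 - <<'E'
from h import *
st(); p=gpt(.486,.055,0); go(p[0],p[1],.13,gphi(.486)); go(p[0],p[1],.064,gphi(.486))
E
```

```text
t 0.1 p [ 0.228  -0.6349  0.2525] phi,tilt [1.0975e+02 8.0000e-02] F [-0.3 -0.7  0.1] w 0.0858 f 0.0 q6 -0.29
tx 0.816 ty 1.166 tz -0.245 wz 0.785 (dphi 47.1)
tx 0.816 ty 1.166 tz -0.377 wz 0.785 (dphi 47.1)
```

>>> play_rows([
  {"wx": 0,"wy": 0,"wz": 0.5,"tx": 0.6,"ty": 0.8,"tz": 0,"hand": 0},
  {"wx": 0,"wy": 0,"wz": 0.5,"tx": 0.6,"ty": 0.8,"tz": 0,"hand": 0},
  {"wx": 0,"wy": 0,"wz": 0.5,"tx": 0.6,"ty": 0.8,"tz": 0,"hand": 0},
  {"wx": 0,"wy": 0,"wz": 0.5,"tx": 0.6,"ty": 0.8,"tz": 0,"hand": 0},
  {"wx": 0,"wy": 0,"wz": 0.5,"tx": 0.6,"ty": 0.8,"tz": 0,"hand": 0},
  {"wx": 0,"wy": 0,"wz": 0.5,"tx": 0.6,"ty": 0.8,"tz": 0,"hand": 0},
  {"wx": 0,"wy": 0,"wz": 0.5,"tx": 0.6,"ty": 0.8,"tz": 0,"hand": 0},
  {"wx": 0,"wy": 0,"wz": 0.5,"tx": 0.6,"ty": 0.8,"tz": 0,"hand": 0},
  {"wx": 0,"wy": 0,"wz": 0.5,"tx": 0.6,"ty": 0.8,"tz": 0,"hand": 0},
  {"wx": 0,"wy": 0,"wz": 0.5,"tx": 0.6,"ty": 0.8,"tz": 0,"hand": 0},
  {"wx": 0,"wy": 0,"wz": 0.5,"tx": 0.6,"ty": 0.8,"tz": 0,"hand": 0},
  {"wx": 0,"wy": 0,"wz": 0.5,"tx": 0.6,"ty": 0.8,"tz": 0,"hand": 0},
  {"wx": 0,"wy": 0,"wz": 0.5,"tx": 0.6,"ty": 0.8,"tz": 0,"hand": 0},
  {"wx": 0,"wy": 0,"wz": 0.5,"tx": 0.6,"ty": 0.8,"tz": 0,"hand": 0},
  {"wx": 0,"wy": 0,"wz": 0.5,"tx": 0.6,"ty": 0.8,"tz": 0,"hand": 0},
  {"wx": 0,"wy": 0,"wz": 0.5,"tx": 0.6,"ty": 0.8,"tz": 0,"hand": 0},
])

```text
time: 1.43
eef_pos: [0.5274, -0.2359, 0.2531]
ee_rot: [-0.0, -0.42, 0.907, 0.0]
ft_force: [-0.1, -0.0, -0.5]
gripper_width: 0.0426
finger_force: 0.0
```

```bash
python3 - <<'E'
from h import *
st(); p=gpt(.486,.055,0); go(p[0],p[1],.13,gphi(.486)); go(p[0],p[1],.064,gphi(.486))
E
```

```text
t 1.4 p [ 0.5274 -0.2359  0.2531] phi,tilt [1.3971e+02 4.0000e-02] F [-0.1 -0.  -0.5] w 0.0426 f 0.0 q6 -0.62
tx 0.217 ty 0.368 tz -0.246 wz 0.286 (dphi 17.1)
tx 0.217 ty 0.368 tz -0.378 wz 0.286 (dphi 17.1)
```

>>> play_rows([
  {"wx": 0,"wy": 0,"wz": 0.286,"tx": 0.217,"ty": 0.368,"tz": -0.2,"hand": 0},
  {"wx": 0,"wy": 0,"wz": 0.286,"tx": 0.217,"ty": 0.368,"tz": -0.2,"hand": 0},
  {"wx": 0,"wy": 0,"wz": 0.286,"tx": 0.217,"ty": 0.368,"tz": -0.2,"hand": 0},
  {"wx": 0,"wy": 0,"wz": 0.286,"tx": 0.217,"ty": 0.368,"tz": -0.2,"hand": 0},
  {"wx": 0,"wy": 0,"wz": 0.286,"tx": 0.217,"ty": 0.368,"tz": -0.2,"hand": 0},
  {"wx": 0,"wy": 0,"wz": 0.286,"tx": 0.217,"ty": 0.368,"tz": -0.2,"hand": 0},
  {"wx": 0,"wy": 0,"wz": 0.286,"tx": 0.217,"ty": 0.368,"tz": -0.2,"hand": 0},
  {"wx": 0,"wy": 0,"wz": 0.286,"tx": 0.217,"ty": 0.368,"tz": -0.2,"hand": 0},
  {"wx": 0,"wy": 0,"wz": 0.286,"tx": 0.217,"ty": 0.368,"tz": -0.2,"hand": 0},
  {"wx": 0,"wy": 0,"wz": 0.286,"tx": 0.217,"ty": 0.368,"tz": -0.29,"hand": 0},
  {"wx": 0,"wy": 0,"wz": 0.286,"tx": 0.217,"ty": 0.368,"tz": -0.33,"hand": 0},
  {"wx": 0,"wy": 0,"wz": 0.286,"tx": 0.217,"ty": 0.368,"tz": -0.378,"hand": 0},
  {"wx": 0,"wy": 0,"wz": 0.286,"tx": 0.217,"ty": 0.368,"tz": -0.378,"hand": 0.4},
  {"wx": 0,"wy": 0,"wz": 0.286,"tx": 0.217,"ty": 0.368,"tz": -0.378,"hand": 0.5},
  {"wx": 0,"wy": 0,"wz": 0.286,"tx": 0.217,"ty": 0.368,"tz": -0.378,"hand": 0.5},
  {"wx": 0,"wy": 0,"wz": 0.286,"tx": 0.217,"ty": 0.368,"tz": -0.378,"hand": 0.5},
])

```text
time: 2.77
eef_pos: [0.6376, -0.0517, 0.0665]
ee_rot: [0.001, -0.551, 0.834, -0.001]
ft_force: [-0.4, -0.2, 1.2]
gripper_width: 0.0214
finger_force: 0.1
```

```bash
python3 - <<'E'
from h import *
st()
for n in("top","scene"): cv2.imwrite(f"pics/{n}1.png",imaging.get_image(n)[:,:,::-1])
o=np.zeros((600,800,3),np.uint8)
o[:600,:400]=crop(cv2.imread("pics/top1.png"),240,130,80,120,5); o[:500,400:800]=crop(cv2.imread("pics/scene1.png"),210,190,80,100,5)
cv2.imwrite("pics/c3.png",o)
E
```

```text
t 2.8 p [ 0.6376 -0.0517  0.0665] phi,tilt [156.88   0.17] F [-0.4 -0.2  1.2] w 0.0214 f 0.1 q6 -0.63
```

View pics/c3.png

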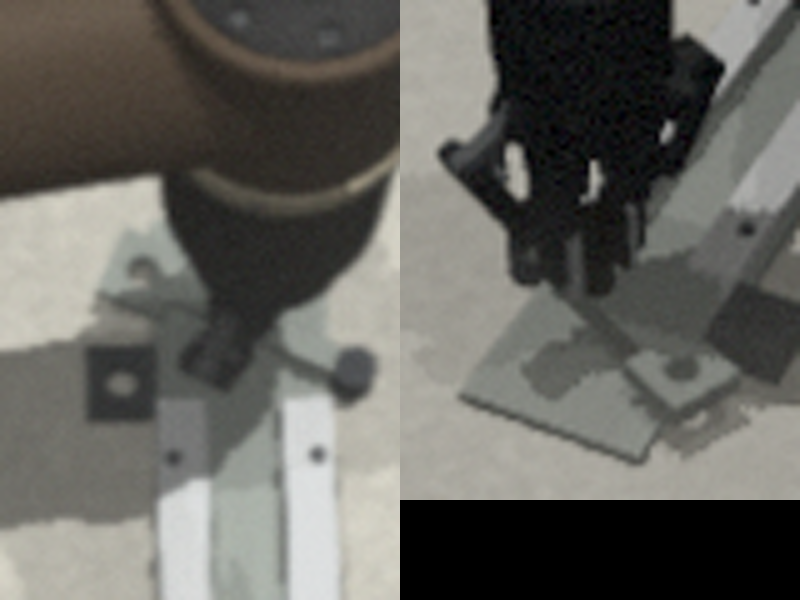

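The fingers are around the handle (c3 about (225,360) in the top crop). Next I swing the gate open along the arc.

>>> play_rows([
  {"wx": 0,"wy": 0,"wz": -0.07,"tx": 0.007,"ty": -0.004,"tz": 0,"hand": 0.5},
  {"wx": 0,"wy": 0,"wz": -0.143,"tx": 0.015,"ty": -0.008,"tz": 0,"hand": 0.5},
  {"wx": 0,"wy": 0,"wz": -0.21,"tx": 0.022,"ty": -0.012,"tz": 0,"hand": 0.5},
  {"wx": 0,"wy": 0,"wz": -0.286,"tx": 0.028,"ty": -0.017,"tz": 0,"hand": 0.5},
  {"wx": 0,"wy": 0,"wz": -0.36,"tx": 0.034,"ty": -0.023,"tz": 0,"hand": 0.5},
  {"wx": 0,"wy": 0,"wz": -0.43,"tx": 0.04,"ty": -0.029,"tz": 0,"hand": 0.5},
  {"wx": 0,"wy": 0,"wz": -0.5,"tx": 0.045,"ty": -0.035,"tz": 0,"hand": 0.5},
  {"wx": 0,"wy": 0,"wz": -0.573,"tx": 0.05,"ty": -0.042,"tz": 0,"hand": 0.5},
  {"wx": 0,"wy": 0,"wz": -0.64,"tx": 0.054,"ty": -0.049,"tz": 0,"hand": 0.5},
  {"wx": 0,"wy": 0,"wz": -0.716,"tx": 0.057,"ty": -0.057,"tz": 0,"hand": 0.5},
  {"wx": 0,"wy": 0,"wz": -0.79,"tx": 0.06,"ty": -0.064,"tz": 0,"hand": 0.5},
  {"wx": 0,"wy": 0,"wz": -0.859,"tx": 0.063,"ty": -0.072,"tz": 0,"hand": 0.5},
  {"wx": 0,"wy": 0,"wz": -0.93,"tx": 0.065,"ty": -0.08,"tz": 0,"hand": 0.5},
  {"wx": 0,"wy": 0,"wz": -0.99,"tx": 0.066,"ty": -0.088,"tz": 0,"hand": 0.5},
  {"wx": 0,"wy": 0,"wz": -1,"tx": 0.067,"ty": -0.096,"tz": 0,"hand": 0.5},
  {"wx": 0,"wy": 0,"wz": -1,"tx": 0.067,"ty": -0.105,"tz": 0,"hand": 0.5},
  {"wx": 0,"wy": 0,"wz": -1,"tx": 0.067,"ty": -0.112,"tz": 0,"hand": 0.5},
  {"wx": 0,"wy": 0,"wz": -1,"tx": 0.067,"ty": -0.112,"tz": 0,"hand": 0.5},
  {"wx": 0,"wy": 0,"wz": -1,"tx": 0.067,"ty": -0.112,"tz": 0,"hand": 0.5},
])

```text
time: 4.45
eef_pos: [0.6699, -0.1077, 0.0644]
ee_rot: [-0.0, -0.061, 0.998, -0.0]
ft_force: [-0.9, 0.6, 1.1]
gripper_width: 0.0213
finger_force: 0.0
```

```bash
python3 - <<'E'
from h import *
st(); p=[.4906,-.414]
s=status.sense()["eef_pos"]
go(s[0],s[1],.16); go(p[0],p[1],.16,np.degrees(.835)+90)
print("P1 grasp dir",np.degrees(.835)+90,"P2",np.degrees(1.81)+90)
E
```

```text
t 4.5 p [ 0.6699 -0.1077  0.0644] phi,tilt [9.695e+01 2.000e-02] F [-0.9  0.6  1.1] w 0.0213 f 0.0 q6 -1.58
tx 0.000 ty 0.000 tz 0.191 wz 0.000 (dphi 0.0)
tx -0.359 ty -0.613 tz 0.191 wz 0.682 (dphi 40.9)
P1 grasp dir 137.84197589342375 P2 193.705360918679
```

>>> play_rows([
  {"wx": 0,"wy": 0,"wz": 0,"tx": 0,"ty": 0,"tz": 0.08,"hand": 0.2},
  {"wx": 0,"wy": 0,"wz": 0,"tx": 0,"ty": 0,"tz": 0.16,"hand": 0},
  {"wx": 0,"wy": 0,"wz": 0,"tx": 0,"ty": 0,"tz": 0.25,"hand": 0},
  {"wx": 0,"wy": 0,"wz": 0.682,"tx": -0.25,"ty": -0.613,"tz": 0.3,"hand": -0.4},
  {"wx": 0,"wy": 0,"wz": 0.682,"tx": -0.25,"ty": -0.613,"tz": 0.3,"hand": -0.4},
  {"wx": 0,"wy": 0,"wz": 0.682,"tx": -0.25,"ty": -0.613,"tz": 0.3,"hand": -0.4},
  {"wx": 0,"wy": 0,"wz": 0.682,"tx": -0.25,"ty": -0.613,"tz": 0.3,"hand": -0.4},
  {"wx": 0,"wy": 0,"wz": 0.682,"tx": -0.25,"ty": -0.613,"tz": 0.3,"hand": -0.4},
  {"wx": 0,"wy": 0,"wz": 0.682,"tx": -0.25,"ty": -0.613,"tz": 0.3,"hand": -0.4},
  {"wx": 0,"wy": 0,"wz": 0.682,"tx": -0.25,"ty": -0.613,"tz": 0.3,"hand": -0.4},
  {"wx": 0,"wy": 0,"wz": 0.682,"tx": -0.25,"ty": -0.613,"tz": 0.3,"hand": -0.4},
  {"wx": 0,"wy": 0,"wz": 0.682,"tx": -0.25,"ty": -0.613,"tz": 0.3,"hand": -0.4},
])

```text
time: 5.45
eef_pos: [0.5419, -0.4194, 0.2148]
ee_rot: [-0.001, -0.404, 0.915, -0.0]
ft_force: [1.4, 0.1, 0.5]
gripper_width: 0.0599
finger_force: 0.0
```

```bash
cat > look.py <<'E'
from h import *
import sys
np.set_printoptions(precision=4,suppress=True)
k=sys.argv[1]
ims={n:imaging.get_image(n) for n in("top","scene")}
for n in ims: cv2.imwrite(f"pics/{n}{k}.png",ims[n][:,:,::-1])
st()
for a in sys.argv[2:]:
    p=np.array(eval(a),float)
    for use in(("top","scene"),("top",),("scene",)):
        print(use,fitpat({n:ims[n] for n in use},p))
E
python3 look.py 2 "[.4906,-.414,.835]" "[.4105,-.2788,1.81]"; python3 -c "
from h import *
o=np.zeros((600,800,3),np.uint8)
o[:,:440]=crop(cv2.imread('pics/top2.png'),240,150,88,120,5); o[:525,450:800]=crop(cv2.imread('pics/scene2.png'),210,190,70,105,5)
cv2.imwrite('pics/c4.png',o)"
```

```text
t 5.5 p [ 0.5437 -0.4155  0.2141] phi,tilt [137.67   0.03] F [ 0.2 -0.   0.5] w 0.0600 f 0.0 q6 -0.37
('top', 'scene') (array([ 0.492 , -0.4125,  0.8177]), np.float64(845.234375), [np.float32(1.0), np.float32(488.0)])
('top',) (array([ 0.4483, -0.2798,  1.0823]), np.float64(1.0), [np.float32(1.0)])
('scene',) (array([ 0.4922, -0.4123,  0.8062]), np.float64(55.515625), [np.float32(488.0)])
('top', 'scene') (array([ 0.4119, -0.2781,  1.8904]), np.float64(832.09375), [np.float32(0.0), np.float32(597.0)])
('top',) (array([ 0.4598, -0.1468, -1.1868]), np.float64(0.0), [np.float32(0.0)])
('scene',) (array([ 0.4109, -0.2792,  1.8511]), np.float64(76.359375), [np.float32(597.0)])
```

View pics/c4.png

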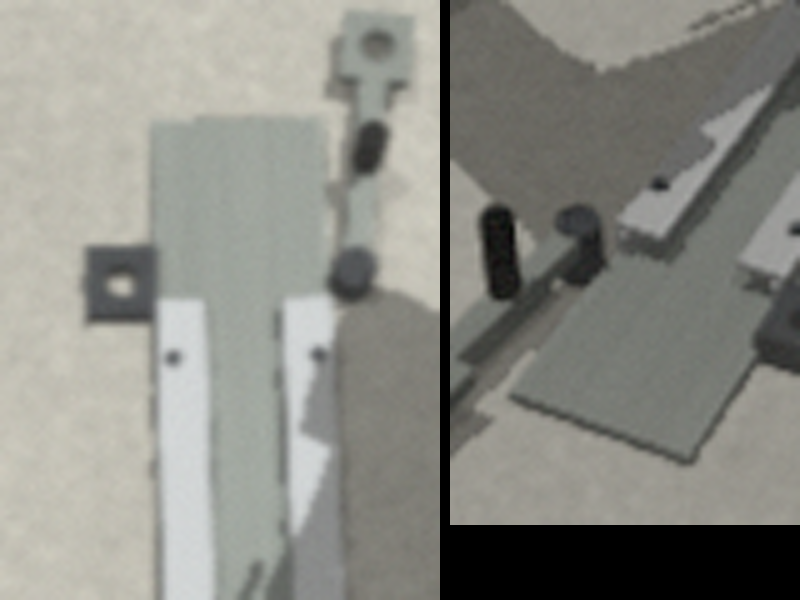

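The gate is open along the apron's right side, at about 1.7 rad, and the mouth is clear. I'll refit the rack with these cleaner points.

```bash
python3 - <<'E'
from h import *
np.set_printoptions(precision=4,suppress=True)
a=lambda u,v:unz((u,v),5,240,150); s=lambda u,v:unz((u-450,v),5,210,190)
A=[("top",a(150,120),(-.1,-.045,.008)),("top",a(326,116),(-.1,.045,.008)),("top",a(207,300),(0,-.019,.027)),("top",a(283,297),(0,.019,.027)),
("top",unz((136,537),4,250,165),(.22,-.019,.027)),("top",unz((198,537),4,250,165),(.22,.019,.027))]
B=[("scene",s(512,398),(-.1,.045,.008)),("scene",s(690,462),(-.1,-.045,.008)),("scene",s(740,265),(0,-.019,.027)),("scene",s(668,234),(0,.019,.027))]
for o in(A,B,A+B):
    x,r=fitpts(o,RK); print(x,r.ravel())
ob=[("top",a(378,42),.117,.032),("top",a(371,130),.055,.08),("scene",s(497,212),.055,.08)]
f=lambda t:np.concatenate([proj(n,gpt(t[0],ra,z)[None])[0]-uv for n,uv,ra,z in ob])
o=least_squares(f,[1.6]); print("gate",o.x,f(o.x))
go(.491,-.4135,.063,137.3)
E
```

```text
[ 0.5959 -0.0502  3.2201] [ 0.2178 -0.0004 -0.2052  0.0153 -0.0126 -0.191   0.0066  0.0568 -0.1983
  0.2549  0.1933 -0.1363]
[ 0.599  -0.044   3.2154] [-0.2992 -0.7028  0.4    -0.0923  0.0981  0.0232 -0.1928  1.3148]
[ 0.5961 -0.0484  3.2271] [-0.7521  0.0372 -1.1837 -0.1804 -0.7388 -0.2298 -0.7237 -0.086  -0.3116
  0.1947  0.0753 -0.3097 -0.7991 -1.9502 -0.0037 -1.7584 -0.8309 -1.4582
 -1.1444 -0.0123]
gate [1.7233] [-0.335   0.3697  0.1182  0.2688 -0.4935 -0.0143]
tx -0.105 ty 0.004 tz -0.302 wz -0.006 (dphi -0.4)
```

>>> play_rows([
  {"wx": 0,"wy": 0,"wz": 0,"tx": -0.105,"ty": 0.003,"tz": -0.05,"hand": -0.4},
  {"wx": 0,"wy": 0,"wz": 0,"tx": -0.105,"ty": 0.003,"tz": -0.1,"hand": -0.4},
  {"wx": 0,"wy": 0,"wz": 0,"tx": -0.105,"ty": 0.003,"tz": -0.17,"hand": -0.4},
  {"wx": 0,"wy": 0,"wz": 0,"tx": -0.105,"ty": 0.003,"tz": -0.24,"hand": -0.4},
  {"wx": 0,"wy": 0,"wz": 0,"tx": -0.105,"ty": 0.003,"tz": -0.302,"hand": -0.4},
  {"wx": 0,"wy": 0,"wz": 0,"tx": -0.105,"ty": 0.003,"tz": -0.302,"hand": -0.4},
  {"wx": 0,"wy": 0,"wz": 0,"tx": -0.105,"ty": 0.003,"tz": -0.302,"hand": 0},
  {"wx": 0,"wy": 0,"wz": 0,"tx": -0.105,"ty": 0.003,"tz": -0.302,"hand": 0.2},
  {"wx": 0,"wy": 0,"wz": 0,"tx": -0.105,"ty": 0.003,"tz": -0.302,"hand": 0.4},
  {"wx": 0,"wy": 0,"wz": 0,"tx": -0.105,"ty": 0.003,"tz": -0.302,"hand": 0.6},
  {"wx": 0,"wy": 0,"wz": 0,"tx": -0.105,"ty": 0.003,"tz": -0.302,"hand": 0.6},
  {"wx": 0,"wy": 0,"wz": 0,"tx": -0.105,"ty": 0.003,"tz": -0.302,"hand": 0.6},
  {"wx": 0,"wy": 0,"wz": 0,"tx": -0.105,"ty": 0.003,"tz": -0.302,"hand": 0.6},
])

```text
time: 6.63
eef_pos: [0.4944, -0.4128, 0.0659]
ee_rot: [0.001, -0.406, 0.914, -0.002]
ft_force: [0.5, 1.1, 6.8]
gripper_width: 0.0236
finger_force: 59.8
```

```bash
sed -i 's/^RK=.*/RK=[.5959,-.0502,3.2201]/' h.py; python3 - <<'E'
from h import *
st(); ph=np.degrees(RK[2])-90; print(ph)
for x,z in((-.06,.2),(-.06,.0735)): 
    p=T(RK,[[x,0,0]])[0]; go(p[0],p[1],z,ph)
E
```

```text
t 6.6 p [ 0.4944 -0.4128  0.0659] phi,tilt [137.87   0.26] F [0.5 1.1 6.8] w 0.0236 f 59.8 q6 -0.34
94.49813961007638
tx 0.323 ty 0.735 tz 0.268 wz -0.723 (dphi -43.4)
tx 0.323 ty 0.735 tz 0.015 wz -0.723 (dphi -43.4)
```

>>> play_rows([
  {"wx": 0,"wy": 0,"wz": 0,"tx": 0,"ty": 0,"tz": 0.1,"hand": 0.6},
  {"wx": 0,"wy": 0,"wz": 0,"tx": 0,"ty": 0,"tz": 0.2,"hand": 0.6},
  {"wx": 0,"wy": 0,"wz": 0,"tx": 0,"ty": 0,"tz": 0.27,"hand": 0.6},
  {"wx": 0,"wy": 0,"wz": 0,"tx": 0,"ty": 0,"tz": 0.27,"hand": 0.6},
  {"wx": 0,"wy": 0,"wz": -0.08,"tx": 0.04,"ty": 0.1,"tz": 0.27,"hand": 0.6},
  {"wx": 0,"wy": 0,"wz": -0.16,"tx": 0.08,"ty": 0.18,"tz": 0.27,"hand": 0.6},
  {"wx": 0,"wy": 0,"wz": -0.24,"tx": 0.12,"ty": 0.26,"tz": 0.27,"hand": 0.6},
  {"wx": 0,"wy": 0,"wz": -0.32,"tx": 0.15,"ty": 0.34,"tz": 0.27,"hand": 0.6},
  {"wx": 0,"wy": 0,"wz": -0.4,"tx": 0.18,"ty": 0.42,"tz": 0.27,"hand": 0.6},
  {"wx": 0,"wy": 0,"wz": -0.48,"tx": 0.21,"ty": 0.5,"tz": 0.27,"hand": 0.6},
  {"wx": 0,"wy": 0,"wz": -0.56,"tx": 0.25,"ty": 0.58,"tz": 0.27,"hand": 0.6},
  {"wx": 0,"wy": 0,"wz": -0.64,"tx": 0.29,"ty": 0.66,"tz": 0.27,"hand": 0.6},
  {"wx": 0,"wy": 0,"wz": -0.723,"tx": 0.323,"ty": 0.735,"tz": 0.27,"hand": 0.6},
  {"wx": 0,"wy": 0,"wz": -0.723,"tx": 0.323,"ty": 0.735,"tz": 0.27,"hand": 0.6},
  {"wx": 0,"wy": 0,"wz": -0.723,"tx": 0.323,"ty": 0.735,"tz": 0.27,"hand": 0.6},
  {"wx": 0,"wy": 0,"wz": -0.723,"tx": 0.323,"ty": 0.735,"tz": 0.27,"hand": 0.6},
  {"wx": 0,"wy": 0,"wz": -0.723,"tx": 0.323,"ty": 0.735,"tz": 0.27,"hand": 0.6},
])

```text
time: 8.05
eef_pos: [0.6538, -0.0448, 0.1986]
ee_rot: [0.0, -0.039, 0.999, 0.0]
ft_force: [-0.4, -1.4, -1.3]
gripper_width: 0.023
finger_force: 59.3
```

```bash
cat >> h.py <<'E'
def rk():  # TCP in rack frame
    s=status.sense(); e=s["eef_pos"]; c,n=np.cos(RK[2]),np.sin(RK[2]); d=e[:2]-RK[:2]
    print("TCP in rack x %.4f y %.4f z %.4f"%(c*d[0]+n*d[1],-n*d[0]+c*d[1],e[2]),"F rack x %.1f y %.1f"%tuple(np.array([[c,n],[-n,c]])@s["ft_force"][:2]),"Fz %.1f"%s["ft_force"][2],"dphi to rack %.2f"%((np.degrees(RK[2])-90-yphi(s["ee_rot"])[0]+90)%180-90))
E
python3 - <<'E'
from h import *
st(); rk(); ph=np.degrees(RK[2])-90
p=T(RK,[[-.06,0,0]])[0]; go(p[0],p[1],.076,ph)
ims={n:imaging.get_image(n) for n in("top","scene")}
for n in ims: cv2.imwrite(f"pics/{n}3.png",ims[n][:,:,::-1])
o=np.zeros((600,800,3),np.uint8)
o[:,:400]=crop(ims["top"][:,:,::-1],240,130,80,120,5); o[:,400:800]=crop(ims["scene"][:,:,::-1],210,150,80,120,5)
cv2.imwrite('pics/c5.png',o)
E
```

```text
t 8.1 p [ 0.6538 -0.0448  0.1986] phi,tilt [9.449e+01 1.000e-02] F [-0.4 -1.4 -1.3] w 0.0230 f 59.3 q6 -1.72
TCP in rack x -0.0582 y -0.0009 z 0.1986 F rack x 0.5 y 1.3 Fz -1.3 dphi to rack 0.01
tx 0.004 ty -0.001 tz -0.245 wz 0.000 (dphi 0.0)
```

View pics/c5.png

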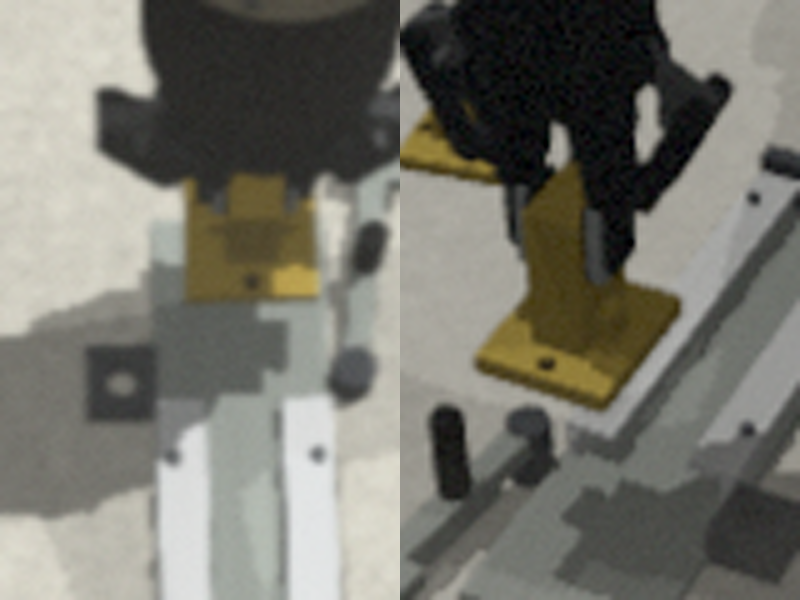

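The pattern is gripped squarely. Its front flange edge runs from (185,300) to (318,297) in the crop. Next I compare that with the TCP.

```bash
python3 - <<'E'
from h import *
a=lambda u,v:unz((u,v),5,240,130)
s=status.sense()["eef_pos"]
c,n=np.cos(RK[2]),np.sin(RK[2]);
for z,uv in((.133,(185,301)),(.133,(318,298))):
  w=back("top",a(*uv),z); d=w[:2]-s[:2]; print(w,"rel TCP rack-frame",c*d[0]+n*d[1],-n*d[0]+c*d[1])
E
```

```text
[ 0.61503913 -0.01886298  0.133     ] rel TCP rack-frame 0.036421278362668334 -0.029800747367203655
[ 0.61975352 -0.07898197  0.133     ] rel TCP rack-frame 0.03643633648873889 0.03050279905974226
```

>>> play_rows([
  {"wx": 0,"wy": 0,"wz": 0,"tx": 0.004,"ty": -0.001,"tz": -0.08,"hand": 0.6},
  {"wx": 0,"wy": 0,"wz": 0,"tx": 0.004,"ty": -0.001,"tz": -0.15,"hand": 0.6},
  {"wx": 0,"wy": 0,"wz": 0,"tx": 0.004,"ty": -0.001,"tz": -0.21,"hand": 0.6},
  {"wx": 0,"wy": 0,"wz": 0,"tx": 0.004,"ty": -0.001,"tz": -0.24,"hand": 0.6},
  {"wx": 0,"wy": 0,"wz": 0,"tx": 0.004,"ty": -0.001,"tz": -0.245,"hand": 0.6},
  {"wx": 0,"wy": 0,"wz": 0,"tx": 0.004,"ty": -0.001,"tz": -0.245,"hand": 0.6},
  {"wx": 0,"wy": 0,"wz": 0,"tx": 0.004,"ty": -0.001,"tz": -0.245,"hand": 0.6},
  {"wx": 0,"wy": 0,"wz": 0,"tx": 0.004,"ty": -0.001,"tz": -0.245,"hand": 0.6},
])

```text
time: 8.82
eef_pos: [0.6565, -0.0459, 0.0767]
ee_rot: [0.001, -0.038, 0.999, 0.0]
ft_force: [0.3, 1.2, -0.6]
gripper_width: 0.0235
finger_force: 61.0
```

```bash
python3 - <<'E'
from h import *
st(); rk(); ph=np.degrees(RK[2])-90
p=T(RK,[[.02,0,0]])[0]; go(p[0],p[1],.076,ph)
E
```

```text
t 8.8 p [ 0.6565 -0.0459  0.0767] phi,tilt [9.441e+01 7.000e-02] F [ 0.3  1.2 -0.6] w 0.0235 f 61.0 q6 -1.72
TCP in rack x -0.0607 y 0.0005 z 0.0767 F rack x -0.4 y -1.2 Fz -0.6 dphi to rack 0.09
tx -0.161 ty -0.012 tz -0.001 wz 0.002 (dphi 0.1)
```

>>> play_rows([
  {"wx": 0,"wy": 0,"wz": 0,"tx": -0.01,"ty": -0.001,"tz": -0.003,"hand": 0.6},
  {"wx": 0,"wy": 0,"wz": 0,"tx": -0.025,"ty": -0.002,"tz": -0.003,"hand": 0.6},
  {"wx": 0,"wy": 0,"wz": 0,"tx": -0.04,"ty": -0.003,"tz": -0.003,"hand": 0.6},
  {"wx": 0,"wy": 0,"wz": 0,"tx": -0.055,"ty": -0.004,"tz": -0.003,"hand": 0.6},
  {"wx": 0,"wy": 0,"wz": 0,"tx": -0.07,"ty": -0.005,"tz": -0.003,"hand": 0.6},
  {"wx": 0,"wy": 0,"wz": 0,"tx": -0.085,"ty": -0.007,"tz": -0.003,"hand": 0.6},
  {"wx": 0,"wy": 0,"wz": 0,"tx": -0.1,"ty": -0.008,"tz": -0.003,"hand": 0.6},
  {"wx": 0,"wy": 0,"wz": 0,"tx": -0.115,"ty": -0.009,"tz": -0.003,"hand": 0.6},
  {"wx": 0,"wy": 0,"wz": 0,"tx": -0.13,"ty": -0.01,"tz": -0.003,"hand": 0.6},
  {"wx": 0,"wy": 0,"wz": 0,"tx": -0.145,"ty": -0.011,"tz": -0.003,"hand": 0.6},
  {"wx": 0,"wy": 0,"wz": 0,"tx": -0.16,"ty": -0.012,"tz": -0.003,"hand": 0.6},
  {"wx": 0,"wy": 0,"wz": 0,"tx": -0.16,"ty": -0.012,"tz": -0.003,"hand": 0.6},
  {"wx": 0,"wy": 0,"wz": 0,"tx": -0.16,"ty": -0.012,"tz": -0.003,"hand": 0.6},
])

```text
time: 9.9
eef_pos: [0.576, -0.0513, 0.0745]
ee_rot: [0.0, -0.039, 0.999, -0.0]
ft_force: [0.9, 0.6, -0.9]
gripper_width: 0.0236
finger_force: 60.9
```

```bash
python3 - <<'E'
from h import *
st(); rk(); ph=np.degrees(RK[2])-90
p=T(RK,[[.155,0,0]])[0]; go(p[0],p[1],.075,ph)
E
```

```text
t 9.9 p [ 0.576  -0.0513  0.0745] phi,tilt [9.447e+01 2.000e-02] F [ 0.9  0.6 -0.9] w 0.0236 f 60.9 q6 -1.74
TCP in rack x 0.0199 y -0.0005 z 0.0745 F rack x -0.9 y -0.5 Fz -0.9 dphi to rack 0.03
tx -0.269 ty -0.022 tz 0.001 wz 0.000 (dphi 0.0)
```

>>> play_rows([
  {"wx": 0,"wy": 0,"wz": 0,"tx": -0.02,"ty": -0.002,"tz": 0,"hand": 0.6},
  {"wx": 0,"wy": 0,"wz": 0,"tx": -0.04,"ty": -0.003,"tz": 0,"hand": 0.6},
  {"wx": 0,"wy": 0,"wz": 0,"tx": -0.06,"ty": -0.005,"tz": 0,"hand": 0.6},
  {"wx": 0,"wy": 0,"wz": 0,"tx": -0.08,"ty": -0.006,"tz": 0,"hand": 0.6},
  {"wx": 0,"wy": 0,"wz": 0,"tx": -0.1,"ty": -0.008,"tz": 0,"hand": 0.6},
  {"wx": 0,"wy": 0,"wz": 0,"tx": -0.12,"ty": -0.009,"tz": 0,"hand": 0.6},
  {"wx": 0,"wy": 0,"wz": 0,"tx": -0.14,"ty": -0.011,"tz": 0,"hand": 0.6},
  {"wx": 0,"wy": 0,"wz": 0,"tx": -0.16,"ty": -0.013,"tz": 0,"hand": 0.6},
  {"wx": 0,"wy": 0,"wz": 0,"tx": -0.18,"ty": -0.015,"tz": 0,"hand": 0.6},
  {"wx": 0,"wy": 0,"wz": 0,"tx": -0.2,"ty": -0.016,"tz": 0,"hand": 0.6},
  {"wx": 0,"wy": 0,"wz": 0,"tx": -0.22,"ty": -0.018,"tz": 0,"hand": 0.6},
  {"wx": 0,"wy": 0,"wz": 0,"tx": -0.24,"ty": -0.019,"tz": 0,"hand": 0.6},
  {"wx": 0,"wy": 0,"wz": 0,"tx": -0.26,"ty": -0.021,"tz": 0,"hand": 0.6},
  {"wx": 0,"wy": 0,"wz": 0,"tx": -0.269,"ty": -0.022,"tz": 0,"hand": 0.6},
  {"wx": 0,"wy": 0,"wz": 0,"tx": -0.269,"ty": -0.022,"tz": 0,"hand": 0.6},
  {"wx": 0,"wy": 0,"wz": 0,"tx": -0.269,"ty": -0.022,"tz": 0,"hand": 0.6},
])

```text
time: 11.23
eef_pos: [0.4418, -0.0622, 0.0745]
ee_rot: [0.0, -0.039, 0.999, -0.0]
ft_force: [0.2, 0.5, -1.5]
gripper_width: 0.0237
finger_force: 60.9
```

```bash
python3 -c "
from h import *
st(); rk()"
```

```text
t 11.2 p [ 0.4418 -0.0622  0.0745] phi,tilt [9.448e+01 3.000e-02] F [ 0.2  0.5 -1.5] w 0.0237 f 60.9 q6 -1.80
TCP in rack x 0.1546 y -0.0001 z 0.0745 F rack x -0.3 y -0.5 Fz -1.5 dphi to rack 0.02
```

>>> play_rows([
  {"wx": 0,"wy": 0,"wz": 0,"tx": 0,"ty": 0,"tz": -0.001,"hand": 0.4},
  {"wx": 0,"wy": 0,"wz": 0,"tx": 0,"ty": 0,"tz": -0.001,"hand": 0.2},
  {"wx": 0,"wy": 0,"wz": 0,"tx": 0,"ty": 0,"tz": 0,"hand": 0.1},
  {"wx": 0,"wy": 0,"wz": 0,"tx": 0,"ty": 0,"tz": 0,"hand": 0.1},
  {"wx": 0,"wy": 0,"wz": 0,"tx": 0,"ty": 0,"tz": 0,"hand": 0.1},
  {"wx": 0,"wy": 0,"wz": 0,"tx": 0,"ty": 0,"tz": 0.05,"hand": 0.1},
  {"wx": 0,"wy": 0,"wz": 0,"tx": 0,"ty": 0,"tz": 0.12,"hand": 0.1},
  {"wx": 0,"wy": 0,"wz": 0,"tx": 0,"ty": 0,"tz": 0.2,"hand": 0},
  {"wx": 0,"wy": 0,"wz": 0,"tx": 0,"ty": 0,"tz": 0.27,"hand": -0.4},
  {"wx": 0,"wy": 0,"wz": 0,"tx": 0.1,"ty": 0.1,"tz": 0.27,"hand": -0.4},
  {"wx": 0,"wy": 0,"wz": 0,"tx": 0.1,"ty": 0.1,"tz": 0.27,"hand": -0.4},
  {"wx": 0,"wy": 0,"wz": 0,"tx": 0.1,"ty": 0.1,"tz": 0.27,"hand": -0.4},
  {"wx": 0,"wy": 0,"wz": 0,"tx": 0.1,"ty": 0.1,"tz": 0.27,"hand": -0.4},
])

```text
time: 12.32
eef_pos: [0.4922, -0.0114, 0.2091]
ee_rot: [-0.0, -0.039, 0.999, 0.0]
ft_force: [-0.1, -1.3, -0.4]
gripper_width: 0.0602
finger_force: 0.0
```

```bash
python3 look.py 4 "[.4105,-.2788,1.81]"; python3 - <<'E'
from h import *
t=cv2.imread('pics/top4.png')
cv2.imwrite('pics/c6.png',np.hstack([crop(t,200,150,260,180,1.6),crop(cv2.imread('pics/scene4.png'),130,130,220,180,1.6)]))
ph=np.degrees(1.81)+90; go(.4106,-.2788,.16,ph)
E
```

```text
t 12.4 p [ 0.491  -0.0124  0.2088] phi,tilt [94.46  0.08] F [ 0.1 -0.1  0.4] w 0.0597 f 0.0 q6 -1.87
('top', 'scene') (array([ 0.4107, -0.2788,  1.8247]), np.float64(166.46875), [np.float32(672.0), np.float32(592.0)])
('top',) (array([ 0.4105, -0.279 ,  1.8102]), np.float64(83.21875), [np.float32(672.0)])
('scene',) (array([ 0.4117, -0.2782,  1.8801]), np.float64(80.109375), [np.float32(592.0)])
tx -0.161 ty -0.533 tz -0.098 wz -1.346 (dphi -80.8)
```

View pics/c6.png

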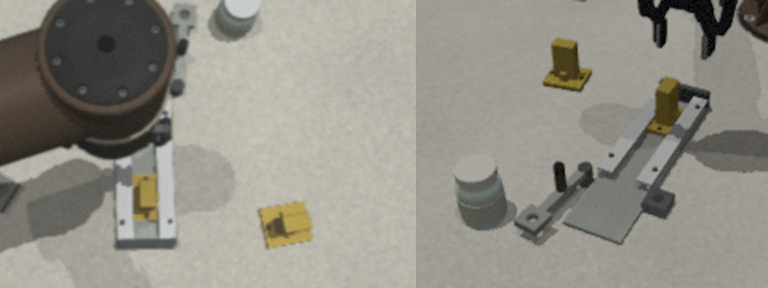

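Pattern 1 is in the lane under the lips (crop at (147,197)), and pattern 2 hasn't moved. Next I pick pattern 2.

>>> play_rows([
  {"wx": 0,"wy": 0,"wz": -1,"tx": -0.161,"ty": -0.533,"tz": 0,"hand": -0.4},
  {"wx": 0,"wy": 0,"wz": -1,"tx": -0.161,"ty": -0.533,"tz": 0,"hand": -0.4},
  {"wx": 0,"wy": 0,"wz": -1,"tx": -0.161,"ty": -0.533,"tz": 0,"hand": -0.4},
  {"wx": 0,"wy": 0,"wz": -1,"tx": -0.161,"ty": -0.533,"tz": 0,"hand": -0.4},
  {"wx": 0,"wy": 0,"wz": -1,"tx": -0.161,"ty": -0.533,"tz": 0,"hand": -0.4},
  {"wx": 0,"wy": 0,"wz": -1,"tx": -0.161,"ty": -0.533,"tz": 0,"hand": -0.4},
  {"wx": 0,"wy": 0,"wz": -1,"tx": -0.161,"ty": -0.533,"tz": 0,"hand": -0.4},
  {"wx": 0,"wy": 0,"wz": -1,"tx": -0.161,"ty": -0.533,"tz": 0,"hand": -0.4},
  {"wx": 0,"wy": 0,"wz": -1,"tx": -0.161,"ty": -0.533,"tz": 0,"hand": -0.4},
  {"wx": 0,"wy": 0,"wz": -1,"tx": -0.161,"ty": -0.533,"tz": 0,"hand": -0.4},
  {"wx": 0,"wy": 0,"wz": -1,"tx": -0.161,"ty": -0.533,"tz": 0,"hand": -0.4},
  {"wx": 0,"wy": 0,"wz": -1,"tx": -0.161,"ty": -0.533,"tz": 0,"hand": -0.4},
  {"wx": 0,"wy": 0,"wz": -1,"tx": -0.161,"ty": -0.533,"tz": 0,"hand": -0.4},
  {"wx": 0,"wy": 0,"wz": -1,"tx": -0.161,"ty": -0.533,"tz": 0,"hand": -0.4},
  {"wx": 0,"wy": 0,"wz": -1,"tx": -0.161,"ty": -0.533,"tz": 0,"hand": -0.4},
])

```text
time: 13.67
eef_pos: [0.4112, -0.2785, 0.2093]
ee_rot: [0.0, 0.465, 0.885, 0.0]
ft_force: [-0.2, 0.1, -1.1]
gripper_width: 0.0599
finger_force: 0.0
```

```bash
python3 - <<'E'
from h import *
st(); go(.4106,-.2788,.064,14)
E
```

```text
t 13.7 p [ 0.4112 -0.2785  0.2093] phi,tilt [34.53  0.  ] F [-0.2  0.1 -1.1] w 0.0599 f 0.0 q6 -2.34
tx -0.001 ty -0.001 tz -0.291 wz -0.342 (dphi -20.5)
```

>>> play_rows([
  {"wx": 0,"wy": 0,"wz": -0.342,"tx": -0.001,"ty": -0.001,"tz": -0.03,"hand": -0.4},
  {"wx": 0,"wy": 0,"wz": -0.342,"tx": -0.001,"ty": -0.001,"tz": -0.06,"hand": -0.4},
  {"wx": 0,"wy": 0,"wz": -0.342,"tx": -0.001,"ty": -0.001,"tz": -0.1,"hand": -0.4},
  {"wx": 0,"wy": 0,"wz": -0.342,"tx": -0.001,"ty": -0.001,"tz": -0.16,"hand": -0.4},
  {"wx": 0,"wy": 0,"wz": -0.342,"tx": -0.001,"ty": -0.001,"tz": -0.22,"hand": -0.4},
  {"wx": 0,"wy": 0,"wz": -0.342,"tx": -0.001,"ty": -0.001,"tz": -0.27,"hand": -0.4},
  {"wx": 0,"wy": 0,"wz": -0.342,"tx": -0.001,"ty": -0.001,"tz": -0.291,"hand": -0.4},
  {"wx": 0,"wy": 0,"wz": -0.342,"tx": -0.001,"ty": -0.001,"tz": -0.291,"hand": -0.4},
  {"wx": 0,"wy": 0,"wz": -0.342,"tx": -0.001,"ty": -0.001,"tz": -0.291,"hand": 0},
  {"wx": 0,"wy": 0,"wz": -0.342,"tx": -0.001,"ty": -0.001,"tz": -0.291,"hand": 0.2},
  {"wx": 0,"wy": 0,"wz": -0.342,"tx": -0.001,"ty": -0.001,"tz": -0.291,"hand": 0.4},
  {"wx": 0,"wy": 0,"wz": -0.342,"tx": -0.001,"ty": -0.001,"tz": -0.291,"hand": 0.6},
  {"wx": 0,"wy": 0,"wz": -0.342,"tx": -0.001,"ty": -0.001,"tz": -0.291,"hand": 0.6},
  {"wx": 0,"wy": 0,"wz": -0.342,"tx": -0.001,"ty": -0.001,"tz": -0.291,"hand": 0.6},
  {"wx": 0,"wy": 0,"wz": -0.342,"tx": -0.001,"ty": -0.001,"tz": -0.291,"hand": 0.6},
])

```text
time: 14.92
eef_pos: [0.4117, -0.2795, 0.0652]
ee_rot: [0.001, 0.616, 0.788, 0.0]
ft_force: [-0.0, 1.1, 7.7]
gripper_width: 0.0229
finger_force: 59.7
```

```bash
python3 - <<'E'
from h import *
st(); ph=np.degrees(RK[2])-90
p=T(RK,[[-.06,0,0]])[0]; go(p[0],p[1],.2,ph)
E
```

```text
t 14.9 p [ 0.4117 -0.2795  0.0652] phi,tilt [13.97  0.16] F [-0.   1.1  7.7] w 0.0229 f 59.7 q6 -2.70
tx 0.488 ty 0.468 tz 0.270 wz 1.342 (dphi 80.5)
```

>>> play_rows([
  {"wx": 0,"wy": 0,"wz": 0,"tx": 0,"ty": 0,"tz": 0.1,"hand": 0.6},
  {"wx": 0,"wy": 0,"wz": 0,"tx": 0,"ty": 0,"tz": 0.2,"hand": 0.6},
  {"wx": 0,"wy": 0,"wz": 0,"tx": 0,"ty": 0,"tz": 0.27,"hand": 0.6},
  {"wx": 0,"wy": 0,"wz": 0,"tx": 0,"ty": 0,"tz": 0.27,"hand": 0.6},
  {"wx": 0,"wy": 0,"wz": 0.1,"tx": 0.06,"ty": 0.05,"tz": 0.27,"hand": 0.6},
  {"wx": 0,"wy": 0,"wz": 0.2,"tx": 0.12,"ty": 0.1,"tz": 0.27,"hand": 0.6},
  {"wx": 0,"wy": 0,"wz": 0.3,"tx": 0.18,"ty": 0.15,"tz": 0.27,"hand": 0.6},
  {"wx": 0,"wy": 0,"wz": 0.4,"tx": 0.24,"ty": 0.2,"tz": 0.27,"hand": 0.6},
  {"wx": 0,"wy": 0,"wz": 0.5,"tx": 0.3,"ty": 0.25,"tz": 0.27,"hand": 0.6},
  {"wx": 0,"wy": 0,"wz": 0.6,"tx": 0.35,"ty": 0.3,"tz": 0.27,"hand": 0.6},
  {"wx": 0,"wy": 0,"wz": 0.7,"tx": 0.4,"ty": 0.35,"tz": 0.27,"hand": 0.6},
  {"wx": 0,"wy": 0,"wz": 0.8,"tx": 0.44,"ty": 0.4,"tz": 0.27,"hand": 0.6},
  {"wx": 0,"wy": 0,"wz": 0.9,"tx": 0.47,"ty": 0.44,"tz": 0.27,"hand": 0.6},
  {"wx": 0,"wy": 0,"wz": 1.0,"tx": 0.488,"ty": 0.468,"tz": 0.27,"hand": 0.6},
  {"wx": 0,"wy": 0,"wz": 1.0,"tx": 0.488,"ty": 0.468,"tz": 0.27,"hand": 0.6},
  {"wx": 0,"wy": 0,"wz": 1.0,"tx": 0.488,"ty": 0.468,"tz": 0.27,"hand": 0.6},
])

```text
time: 16.25
eef_pos: [0.6546, -0.0444, 0.1984]
ee_rot: [-0.0, 0.14, 0.99, 0.0]
ft_force: [-0.3, -0.7, -2.3]
gripper_width: 0.0234
finger_force: 59.4
```

```bash
python3 - <<'E'
from h import *
st(); ph=np.degrees(RK[2])-90
p=T(RK,[[-.06,0,0]])[0]; go(p[0],p[1],.075,ph)
E
```

```text
t 16.2 p [ 0.6546 -0.0444  0.1984] phi,tilt [7.395e+01 4.000e-02] F [-0.3 -0.7 -2.3] w 0.0234 f 59.4 q6 -2.08
tx 0.002 ty -0.002 tz -0.247 wz 0.342 (dphi 20.5)
```

Lower and slide the first 80 mm.

>>> play_rows([
  {"wx": 0,"wy": 0,"wz": 0.12,"tx": 0.002,"ty": -0.002,"tz": 0,"hand": 0.6},
  {"wx": 0,"wy": 0,"wz": 0.24,"tx": 0.002,"ty": -0.002,"tz": 0,"hand": 0.6},
  {"wx": 0,"wy": 0,"wz": 0.342,"tx": 0.002,"ty": -0.002,"tz": -0.06,"hand": 0.6},
  {"wx": 0,"wy": 0,"wz": 0.342,"tx": 0.002,"ty": -0.002,"tz": -0.13,"hand": 0.6},
  {"wx": 0,"wy": 0,"wz": 0.342,"tx": 0.002,"ty": -0.002,"tz": -0.2,"hand": 0.6},
  {"wx": 0,"wy": 0,"wz": 0.342,"tx": 0.002,"ty": -0.002,"tz": -0.235,"hand": 0.6},
  {"wx": 0,"wy": 0,"wz": 0.342,"tx": 0.002,"ty": -0.002,"tz": -0.247,"hand": 0.6},
  {"wx": 0,"wy": 0,"wz": 0.342,"tx": 0.002,"ty": -0.002,"tz": -0.247,"hand": 0.6},
  {"wx": 0,"wy": 0,"wz": 0.342,"tx": 0.002,"ty": -0.002,"tz": -0.247,"hand": 0.6},
  {"wx": 0,"wy": 0,"wz": 0.342,"tx": 0.002,"ty": -0.002,"tz": -0.247,"hand": 0.6},
])

```text
time: 17.08
eef_pos: [0.656, -0.0467, 0.0764]
ee_rot: [0.001, -0.038, 0.999, 0.0]
ft_force: [1.0, 0.5, -1.0]
gripper_width: 0.0233
finger_force: 59.4
```

```bash
python3 - <<'E'
from h import *
st();rk(); ph=np.degrees(RK[2])-90
for x in(.02,.065):
  p=T(RK,[[x,0,0]])[0]; go(p[0],p[1],.0742,ph)
E
```

```text
t 17.1 p [ 0.656  -0.0467  0.0764] phi,tilt [9.437e+01 9.000e-02] F [ 1.   0.5 -1. ] w 0.0233 f 59.4 q6 -1.72
TCP in rack x -0.0602 y 0.0013 z 0.0764 F rack x -1.1 y -0.4 Fz -1.0 dphi to rack 0.13
tx -0.160 ty -0.010 tz -0.004 wz 0.002 (dphi 0.1)
tx -0.250 ty -0.017 tz -0.004 wz 0.002 (dphi 0.1)
```

>>> play_rows([
  {"wx": 0,"wy": 0,"wz": 0,"tx": -0.01,"ty": 0,"tz": -0.003,"hand": 0.6},
  {"wx": 0,"wy": 0,"wz": 0,"tx": -0.025,"ty": 0,"tz": -0.003,"hand": 0.6},
  {"wx": 0,"wy": 0,"wz": 0,"tx": -0.04,"ty": -0.001,"tz": -0.003,"hand": 0.6},
  {"wx": 0,"wy": 0,"wz": 0,"tx": -0.055,"ty": -0.002,"tz": -0.003,"hand": 0.6},
  {"wx": 0,"wy": 0,"wz": 0,"tx": -0.07,"ty": -0.003,"tz": -0.003,"hand": 0.6},
  {"wx": 0,"wy": 0,"wz": 0,"tx": -0.085,"ty": -0.004,"tz": -0.003,"hand": 0.6},
  {"wx": 0,"wy": 0,"wz": 0,"tx": -0.1,"ty": -0.005,"tz": -0.003,"hand": 0.6},
  {"wx": 0,"wy": 0,"wz": 0,"tx": -0.115,"ty": -0.006,"tz": -0.003,"hand": 0.6},
  {"wx": 0,"wy": 0,"wz": 0,"tx": -0.13,"ty": -0.008,"tz": -0.003,"hand": 0.6},
  {"wx": 0,"wy": 0,"wz": 0,"tx": -0.145,"ty": -0.009,"tz": -0.003,"hand": 0.6},
  {"wx": 0,"wy": 0,"wz": 0,"tx": -0.16,"ty": -0.01,"tz": -0.003,"hand": 0.6},
  {"wx": 0,"wy": 0,"wz": 0,"tx": -0.18,"ty": -0.012,"tz": -0.003,"hand": 0.6},
  {"wx": 0,"wy": 0,"wz": 0,"tx": -0.2,"ty": -0.013,"tz": -0.003,"hand": 0.6},
  {"wx": 0,"wy": 0,"wz": 0,"tx": -0.22,"ty": -0.015,"tz": -0.003,"hand": 0.6},
  {"wx": 0,"wy": 0,"wz": 0,"tx": -0.24,"ty": -0.016,"tz": -0.003,"hand": 0.6},
  {"wx": 0,"wy": 0,"wz": 0,"tx": -0.25,"ty": -0.017,"tz": -0.003,"hand": 0.6},
  {"wx": 0,"wy": 0,"wz": 0,"tx": -0.25,"ty": -0.017,"tz": -0.003,"hand": 0.6},
  {"wx": 0,"wy": 0,"wz": 0,"tx": -0.25,"ty": -0.017,"tz": -0.003,"hand": 0.6},
])

```text
time: 18.58
eef_pos: [0.5308, -0.0547, 0.0741]
ee_rot: [0.0, -0.039, 0.999, 0.0]
ft_force: [0.1, -0.3, -0.6]
gripper_width: 0.0234
finger_force: 59.5
```

```bash
python3 - <<'E'
from h import *
st();rk()
E
```

```text
t 18.6 p [ 0.5308 -0.0547  0.0741] phi,tilt [9.447e+01 4.000e-02] F [ 0.1 -0.3 -0.6] w 0.0234 f 59.5 q6 -1.76
TCP in rack x 0.0653 y -0.0006 z 0.0741 F rack x -0.1 y 0.3 Fz -0.6 dphi to rack 0.03
```

>>> play_rows([
  {"wx": 0,"wy": 0,"wz": 0,"tx": 0,"ty": 0,"tz": -0.001,"hand": 0.4},
  {"wx": 0,"wy": 0,"wz": 0,"tx": 0,"ty": 0,"tz": -0.001,"hand": 0.2},
  {"wx": 0,"wy": 0,"wz": 0,"tx": 0,"ty": 0,"tz": 0,"hand": 0.1},
  {"wx": 0,"wy": 0,"wz": 0,"tx": 0,"ty": 0,"tz": 0,"hand": 0.1},
  {"wx": 0,"wy": 0,"wz": 0,"tx": 0,"ty": 0,"tz": 0,"hand": 0.1},
  {"wx": 0,"wy": 0,"wz": 0,"tx": 0,"ty": 0,"tz": 0.05,"hand": 0.1},
  {"wx": 0,"wy": 0,"wz": 0,"tx": 0,"ty": 0,"tz": 0.12,"hand": 0.1},
  {"wx": 0,"wy": 0,"wz": 0,"tx": 0,"ty": 0,"tz": 0.2,"hand": 0.1},
  {"wx": 0,"wy": 0,"wz": 0,"tx": 0,"ty": 0,"tz": 0.3,"hand": 0.1},
  {"wx": 0,"wy": 0,"wz": 0,"tx": -0.1,"ty": 0.5,"tz": 0.3,"hand": 0.1},
  {"wx": 0,"wy": 0,"wz": 0,"tx": -0.1,"ty": 0.5,"tz": 0.3,"hand": 0.1},
  {"wx": 0,"wy": 0,"wz": 0,"tx": -0.1,"ty": 0.5,"tz": 0.3,"hand": 0.1},
  {"wx": 0,"wy": 0,"wz": 0,"tx": -0.1,"ty": 0.5,"tz": 0.3,"hand": 0.1},
  {"wx": 0,"wy": 0,"wz": 0,"tx": -0.1,"ty": 0.5,"tz": 0.3,"hand": 0.1},
  {"wx": 0,"wy": 0,"wz": 0,"tx": -0.1,"ty": 0.5,"tz": 0.3,"hand": 0.1},
  {"wx": 0,"wy": 0,"wz": 0,"tx": -0.1,"ty": 0.5,"tz": 0.3,"hand": 0.1},
  {"wx": 0,"wy": 0,"wz": 0,"tx": -0.1,"ty": 0.5,"tz": 0.3,"hand": 0.1},
  {"wx": 0,"wy": 0,"wz": 0,"tx": -0.1,"ty": 0.5,"tz": 0.3,"hand": 0.1},
])

```text
time: 20.08
eef_pos: [0.4803, 0.1956, 0.2236]
ee_rot: [-0.0, -0.04, 0.999, -0.0]
ft_force: [-0.5, 0.9, -1.0]
gripper_width: 0.0386
finger_force: 0.0
```

```bash
python3 look.py 5; python3 - <<'E'
from h import *
t=cv2.imread('pics/top5.png'); o=np.zeros((600,800,3),np.uint8)
o[:600,:400]=crop(t,240,145,100,150,4); o[:600,400:]=crop(cv2.imread('pics/scene5.png'),210,150,100,150,4)
cv2.imwrite('pics/c7.png',o)
go(*gpt(1.7233,.055,.13),gphi(1.7233)); go(*gpt(1.7233,.055,.064),gphi(1.7233))
E
```

```text
t 20.2 p [0.4806 0.1943 0.2236] phi,tilt [94.41  0.03] F [0.2 0.2 0.1] w 0.0387 f 0.0 q6 -2.26
tx 0.375 ty -0.607 tz -0.187 wz -0.144 (dphi -8.7)
tx 0.375 ty -0.607 tz -0.319 wz -0.144 (dphi -8.7)
```

View pics/c7.png

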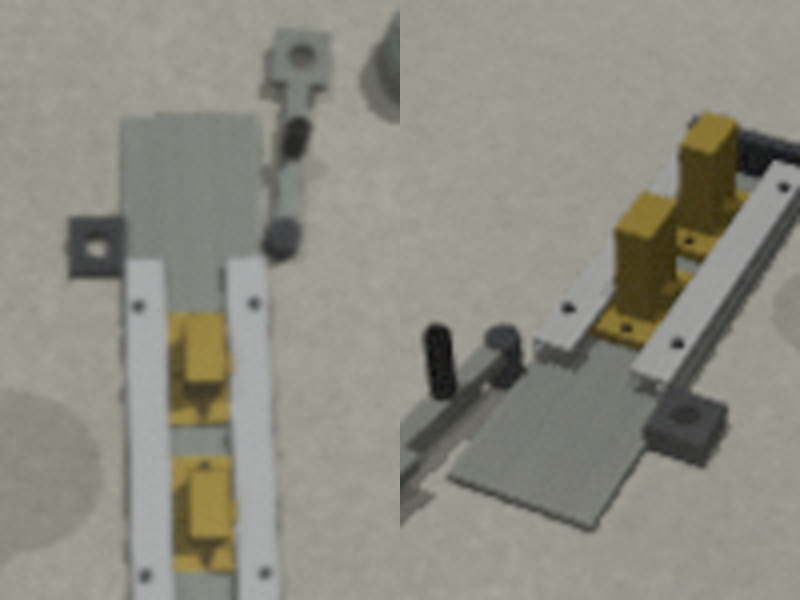

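Both patterns lie fully inside, at crop rows 315–425 and 455–570. Now I go to the handle and shut the gate.

>>> play_rows([
  {"wx": 0,"wy": 0,"wz": -0.144,"tx": 0.375,"ty": -0.607,"tz": 0,"hand": 0.1},
  {"wx": 0,"wy": 0,"wz": -0.144,"tx": 0.375,"ty": -0.607,"tz": 0,"hand": 0.1},
  {"wx": 0,"wy": 0,"wz": -0.144,"tx": 0.375,"ty": -0.607,"tz": 0,"hand": 0.1},
  {"wx": 0,"wy": 0,"wz": -0.144,"tx": 0.375,"ty": -0.607,"tz": 0,"hand": 0.1},
  {"wx": 0,"wy": 0,"wz": -0.144,"tx": 0.375,"ty": -0.607,"tz": 0,"hand": 0.1},
  {"wx": 0,"wy": 0,"wz": -0.144,"tx": 0.375,"ty": -0.607,"tz": 0,"hand": 0.1},
  {"wx": 0,"wy": 0,"wz": -0.144,"tx": 0.375,"ty": -0.607,"tz": 0,"hand": 0.1},
  {"wx": 0,"wy": 0,"wz": -0.144,"tx": 0.375,"ty": -0.607,"tz": 0,"hand": 0.1},
  {"wx": 0,"wy": 0,"wz": -0.144,"tx": 0.375,"ty": -0.607,"tz": 0,"hand": 0.1},
  {"wx": 0,"wy": 0,"wz": -0.144,"tx": 0.375,"ty": -0.607,"tz": 0,"hand": 0.1},
  {"wx": 0,"wy": 0,"wz": -0.144,"tx": 0.375,"ty": -0.607,"tz": 0,"hand": 0.1},
  {"wx": 0,"wy": 0,"wz": -0.144,"tx": 0.375,"ty": -0.607,"tz": -0.08,"hand": 0.1},
  {"wx": 0,"wy": 0,"wz": -0.144,"tx": 0.375,"ty": -0.607,"tz": -0.16,"hand": 0.1},
  {"wx": 0,"wy": 0,"wz": -0.144,"tx": 0.375,"ty": -0.607,"tz": -0.23,"hand": 0.1},
  {"wx": 0,"wy": 0,"wz": -0.144,"tx": 0.375,"ty": -0.607,"tz": -0.28,"hand": 0.1},
  {"wx": 0,"wy": 0,"wz": -0.144,"tx": 0.375,"ty": -0.607,"tz": -0.319,"hand": 0.1},
  {"wx": 0,"wy": 0,"wz": -0.144,"tx": 0.375,"ty": -0.607,"tz": -0.319,"hand": 0.5},
  {"wx": 0,"wy": 0,"wz": -0.144,"tx": 0.375,"ty": -0.607,"tz": -0.319,"hand": 0.5},
  {"wx": 0,"wy": 0,"wz": -0.144,"tx": 0.375,"ty": -0.607,"tz": -0.319,"hand": 0.5},
])

```text
time: 21.77
eef_pos: [0.6689, -0.1081, 0.0661]
ee_rot: [0.001, 0.036, 0.999, -0.0]
ft_force: [-0.4, 0.3, 0.0]
gripper_width: 0.0213
finger_force: 0.0
```

```bash
python3 - <<'E'
from h import *
st();b=(*gpt(1.7233,.055,.064),gphi(1.7233)); s=status.sense(); go(*b[:3],b[3])
for i in range(1,16):
    th=1.7233-.1*i; print(round(th,2),end=" "); go(*gpt(th,.055,.064),gphi(th),b)
E
```

```text
t 21.8 p [ 0.6689 -0.1081  0.0661] phi,tilt [85.85  0.11] F [-0.4  0.3  0. ] w 0.0213 f 0.0 q6 -1.77
tx -0.002 ty -0.002 tz -0.004 wz -0.001 (dphi -0.1)
1.62 tx 0.000 ty 0.011 tz 0.000 wz 0.095 (dphi 5.7)
1.52 tx -0.001 ty 0.022 tz 0.000 wz 0.191 (dphi 11.5)
1.42 tx -0.002 ty 0.033 tz 0.000 wz 0.286 (dphi 17.2)
1.32 tx -0.005 ty 0.043 tz 0.000 wz 0.382 (dphi 22.9)
1.22 tx -0.010 ty 0.054 tz 0.000 wz 0.477 (dphi 28.6)
1.12 tx -0.015 ty 0.063 tz 0.000 wz 0.573 (dphi 34.4)
1.02 tx -0.021 ty 0.073 tz 0.000 wz 0.668 (dphi 40.1)
0.92 tx -0.027 ty 0.081 tz 0.000 wz 0.764 (dphi 45.8)
0.82 tx -0.035 ty 0.089 tz 0.000 wz 0.859 (dphi 51.6)
0.72 tx -0.044 ty 0.096 tz 0.000 wz 0.955 (dphi 57.3)
0.62 tx -0.053 ty 0.102 tz 0.000 wz 1.050 (dphi 63.0)
0.52 tx -0.062 ty 0.107 tz 0.000 wz 1.146 (dphi 68.8)
0.42 tx -0.073 ty 0.112 tz 0.000 wz 1.241 (dphi 74.5)
0.32 tx -0.083 ty 0.115 tz 0.000 wz 1.337 (dphi 80.2)
0.22 tx -0.094 ty 0.117 tz 0.000 wz 1.432 (dphi 85.9)
```

>>> play_rows([
  {"wx": 0,"wy": 0,"wz": 0.095,"tx": 0,"ty": 0.011,"tz": 0,"hand": 0.5},
  {"wx": 0,"wy": 0,"wz": 0.191,"tx": -0.001,"ty": 0.022,"tz": 0,"hand": 0.5},
  {"wx": 0,"wy": 0,"wz": 0.286,"tx": -0.002,"ty": 0.033,"tz": 0,"hand": 0.5},
  {"wx": 0,"wy": 0,"wz": 0.382,"tx": -0.005,"ty": 0.043,"tz": 0,"hand": 0.5},
  {"wx": 0,"wy": 0,"wz": 0.477,"tx": -0.01,"ty": 0.054,"tz": 0,"hand": 0.5},
  {"wx": 0,"wy": 0,"wz": 0.573,"tx": -0.015,"ty": 0.063,"tz": 0,"hand": 0.5},
  {"wx": 0,"wy": 0,"wz": 0.668,"tx": -0.021,"ty": 0.073,"tz": 0,"hand": 0.5},
  {"wx": 0,"wy": 0,"wz": 0.764,"tx": -0.027,"ty": 0.081,"tz": 0,"hand": 0.5},
  {"wx": 0,"wy": 0,"wz": 0.859,"tx": -0.035,"ty": 0.089,"tz": 0,"hand": 0.5},
  {"wx": 0,"wy": 0,"wz": 0.955,"tx": -0.044,"ty": 0.096,"tz": 0,"hand": 0.5},
  {"wx": 0,"wy": 0,"wz": 0.955,"tx": -0.044,"ty": 0.096,"tz": 0,"hand": 0.5},
  {"wx": 0,"wy": 0,"wz": 0.955,"tx": -0.044,"ty": 0.096,"tz": 0,"hand": 0.5},
  {"wx": 0,"wy": 0,"wz": 0.955,"tx": -0.044,"ty": 0.096,"tz": 0,"hand": 0.5},
])

```text
time: 22.85
eef_pos: [0.6469, -0.0602, 0.0657]
ee_rot: [0.001, -0.446, 0.895, -0.0]
ft_force: [-0.6, 0.0, 0.3]
gripper_width: 0.0207
finger_force: 0.0
```

```bash
python3 - <<'E'
from h import *
st();b=(*gpt(.7233,.055,.064),gphi(.7233)); go(*b[:3],b[3])
for th in(.62,.52,.42,.32,.22,.12,.05,0,-.05,-.1):
    print(th,end=" "); go(*gpt(th,.055,.064),gphi(th),b)
E
```

```text
t 22.9 p [ 0.6469 -0.0602  0.0657] phi,tilt [1.4294e+02 1.2000e-01] F [-0.6  0.   0.3] w 0.0207 f 0.0 q6 -0.85
tx -0.001 ty -0.002 tz -0.003 wz 0.002 (dphi 0.1)
0.62 tx -0.009 ty 0.006 tz 0.000 wz 0.099 (dphi 5.9)
0.52 tx -0.019 ty 0.012 tz 0.000 wz 0.194 (dphi 11.6)
0.42 tx -0.029 ty 0.016 tz 0.000 wz 0.290 (dphi 17.4)
0.32 tx -0.040 ty 0.019 tz 0.000 wz 0.385 (dphi 23.1)
0.22 tx -0.051 ty 0.021 tz 0.000 wz 0.481 (dphi 28.8)
0.12 tx -0.062 ty 0.022 tz 0.000 wz 0.576 (dphi 34.6)
0.05 tx -0.069 ty 0.022 tz 0.000 wz 0.643 (dphi 38.6)
0 tx -0.075 ty 0.022 tz 0.000 wz 0.691 (dphi 41.4)
-0.05 tx -0.080 ty 0.021 tz 0.000 wz 0.738 (dphi 44.3)
-0.1 tx -0.086 ty 0.020 tz 0.000 wz 0.786 (dphi 47.2)
```

>>> play_rows([
  {"wx": 0,"wy": 0,"wz": 0.099,"tx": -0.009,"ty": 0.005,"tz": 0,"hand": 0.5},
  {"wx": 0,"wy": 0,"wz": 0.194,"tx": -0.019,"ty": 0.011,"tz": 0,"hand": 0.5},
  {"wx": 0,"wy": 0,"wz": 0.29,"tx": -0.029,"ty": 0.015,"tz": 0,"hand": 0.5},
  {"wx": 0,"wy": 0,"wz": 0.385,"tx": -0.04,"ty": 0.018,"tz": 0,"hand": 0.5},
  {"wx": 0,"wy": 0,"wz": 0.481,"tx": -0.051,"ty": 0.02,"tz": 0,"hand": 0.5},
  {"wx": 0,"wy": 0,"wz": 0.576,"tx": -0.062,"ty": 0.021,"tz": 0,"hand": 0.5},
  {"wx": 0,"wy": 0,"wz": 0.643,"tx": -0.069,"ty": 0.021,"tz": 0,"hand": 0.5},
  {"wx": 0,"wy": 0,"wz": 0.691,"tx": -0.075,"ty": 0.021,"tz": 0,"hand": 0.5},
  {"wx": 0,"wy": 0,"wz": 0.691,"tx": -0.078,"ty": 0.021,"tz": 0,"hand": 0.5},
  {"wx": 0,"wy": 0,"wz": 0.691,"tx": -0.081,"ty": 0.021,"tz": 0,"hand": 0.5},
  {"wx": 0,"wy": 0,"wz": 0.691,"tx": -0.083,"ty": 0.021,"tz": 0,"hand": 0.5},
  {"wx": 0,"wy": 0,"wz": 0.691,"tx": -0.083,"ty": 0.021,"tz": 0,"hand": 0.5},
])

```text
time: 23.85
eef_pos: [0.6071, -0.0497, 0.065]
ee_rot: [-0.002, 0.734, -0.679, 0.002]
ft_force: [7.2, -0.8, -2.6]
gripper_width: 0.0214
finger_force: 3.4
```

```bash
python3 - <<'E'
from h import *
st();rk()
E
```

```text
t 23.9 p [ 0.6071 -0.0497  0.065 ] phi,tilt [-175.58    0.26] F [ 7.2 -0.8 -2.6] w 0.0214 f 3.4 q6 -0.16
TCP in rack x -0.0112 y 0.0004 z 0.0650 F rack x -7.1 y 1.4 Fz -2.6 dphi to rack -89.92
```

>>> play_rows([
  {"wx": 0,"wy": 0,"wz": 0,"tx": -0.002,"ty": 0,"tz": 0,"hand": 0.5},
  {"wx": 0,"wy": 0,"wz": 0,"tx": -0.004,"ty": 0,"tz": 0,"hand": 0.5},
  {"wx": 0,"wy": 0,"wz": 0,"tx": -0.006,"ty": 0,"tz": 0,"hand": 0.5},
  {"wx": 0,"wy": 0,"wz": 0,"tx": -0.006,"ty": 0,"tz": 0,"hand": 0.5},
])

```text
time: 24.18
eef_pos: [0.6069, -0.0495, 0.0653]
ee_rot: [-0.003, 0.734, -0.679, 0.003]
ft_force: [16.2, -2.9, -10.9]
gripper_width: 0.0214
finger_force: 8.0
```

```bash
python3 - <<'E'
from h import *
st();rk()
E
```

```text
t 24.2 p [ 0.6069 -0.0495  0.0653] phi,tilt [-175.55    0.54] F [ 16.2  -2.9 -10.9] w 0.0214 f 8.0 q6 -0.16
TCP in rack x -0.0110 y 0.0002 z 0.0653 F rack x -15.9 y 4.1 Fz -10.9 dphi to rack -89.95
```

>>> play_rows([
  {"wx": 0,"wy": 0,"wz": 0,"tx": 0.01,"ty": 0,"tz": 0,"hand": 0.3},
  {"wx": 0,"wy": 0,"wz": 0,"tx": 0.01,"ty": 0,"tz": 0,"hand": 0},
  {"wx": 0,"wy": 0,"wz": 0,"tx": 0.01,"ty": 0,"tz": 0,"hand": 0},
  {"wx": 0,"wy": 0,"wz": 0,"tx": 0.01,"ty": 0,"tz": 0.06,"hand": 0},
  {"wx": 0,"wy": 0,"wz": 0,"tx": 0.01,"ty": 0,"tz": 0.14,"hand": 0},
  {"wx": 0,"wy": 0,"wz": 0,"tx": 0.01,"ty": 0,"tz": 0.22,"hand": 0},
  {"wx": 0,"wy": 0,"wz": 0,"tx": 0.01,"ty": 0,"tz": 0.3,"hand": 0},
  {"wx": 0,"wy": 0,"wz": 0,"tx": -0.1,"ty": -0.3,"tz": 0.3,"hand": 0},
  {"wx": 0,"wy": 0,"wz": 0,"tx": -0.1,"ty": -0.3,"tz": 0.3,"hand": 0},
  {"wx": 0,"wy": 0,"wz": 0,"tx": -0.1,"ty": -0.3,"tz": 0.3,"hand": 0},
  {"wx": 0,"wy": 0,"wz": 0,"tx": -0.1,"ty": -0.3,"tz": 0.3,"hand": 0},
  {"wx": 0,"wy": 0,"wz": 0,"tx": -0.1,"ty": -0.3,"tz": 0.3,"hand": 0},
  {"wx": 0,"wy": 0,"wz": 0,"tx": -0.1,"ty": -0.3,"tz": 0.3,"hand": 0},
])

```text
time: 25.27
eef_pos: [0.5501, -0.2014, 0.2142]
ee_rot: [0.0, 0.733, -0.68, -0.0]
ft_force: [-0.8, 0.4, 0.5]
gripper_width: 0.0428
finger_force: 0.0
```

```bash
python3 look.py 6; python3 - <<'E'
from h import *
t=cv2.imread('pics/top6.png'); o=np.zeros((600,800,3),np.uint8)
o[:350,:400]=crop(t,250,185,80,70,5); o[:400,400:]=crop(t,178,248,40,40,10)
s=cv2.imread('pics/scene6.png'); o[350:600,:400]=crop(s,230,215,80,50,5); o[400:600,400:600]=crop(s,352,205,40,40,5)
cv2.imwrite('pics/c8.png',o)
E
```

```text
t 25.4 p [ 0.5512 -0.1997  0.2142] phi,tilt [-175.5     0.03] F [-0.2 -0.5 -0.5] w 0.0427 f 0.0 q6 0.09
```

View pics/c8.png

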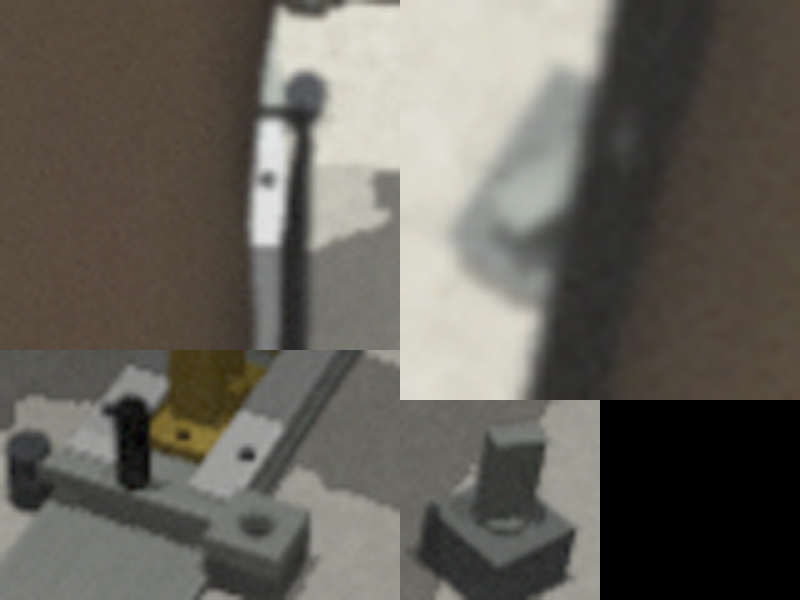

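The gate is shut with the holes in line. I'll compute the pin pose from the first images.

```bash
python3 - <<'E'
from h import *
np.set_printoptions(precision=4,suppress=True)
d=lambda u,v:unz((u-300,v-400),5,178,248); e=lambda u,v:unz((u-500,v-400),5,350,200)
P=[(388,467),(412,487),(372,522),(346,500)]
W=np.array([back("top",d(*p),.086) for p in P]); print(W[:,:2],W.mean(0))
for i in range(4): v=W[(i+1)%4]-W[i]; print(np.linalg.norm(v[:2]),np.degrees(np.arctan2(v[1],v[0])))
S=[(380,433),(468,490),(408,580),(328,518)]; W=np.array([back("top",d(*p),.034) for p in S]); print("stand",W.mean(0))
for i in range(4): v=W[(i+1)%4]-W[i]; print(np.linalg.norm(v[:2]),np.degrees(np.arctan2(v[1],v[0])))
c=W.mean(0); c[2]=.004
# predicted scene pixel of pin top and stand, in c1 coords
for z in(.086,.034): print((proj("scene",[[c[0],c[1],z]])[0]-[350,200]+.5)*5-.5+[500,400])
print("hole",T(RK,[[-.013,-.061,0]]),gpt(0,.117,0)); st()
for ph in(94.5,184.5): pass
E
```

```text
[[0.4488 0.1591]
 [0.4402 0.1473]
 [0.4233 0.1641]
 [0.4326 0.1769]] [0.4362 0.1619 0.086 ]
0.01459076869976432 -125.80973732427329
0.02381990780699899 135.19734977437253
0.01586397237262175 53.951947181408414
0.023987253958119594 -47.83215623058198
stand [0.4358 0.1635 0.034 ]
0.051514708632539825 -119.25181062047965
0.0509106274433665 150.6422643741418
0.049336489944313076 56.39131949483616
0.047215057434632425 -26.5487297403663
[622.745  451.7887]
[606.0102 536.4033]
hole [[0.6041 0.0116 0.    ]] [0.6041 0.0116 0.    ]
t 25.4 p [ 0.5512 -0.1997  0.2142] phi,tilt [-175.5     0.03] F [-0.2 -0.5 -0.5] w 0.0427 f 0.0 q6 0.09
```

```bash
python3 -c "
from h import *
st(); go(.436,.1625,.12,145); go(.436,.1625,.068,145)"
```

```text
t 25.4 p [ 0.5512 -0.1997  0.2142] phi,tilt [-1.755e+02  3.000e-02] F [-0.2 -0.5 -0.5] w 0.0427 f 0.0 q6 0.09
tx -0.230 ty 0.724 tz -0.188 wz -0.658 (dphi -39.5)
tx -0.230 ty 0.724 tz -0.292 wz -0.658 (dphi -39.5)
```

>>> play_rows([
  {"wx": 0,"wy": 0,"wz": -0.658,"tx": -0.23,"ty": 0.724,"tz": 0,"hand": 0},
  {"wx": 0,"wy": 0,"wz": -0.658,"tx": -0.23,"ty": 0.724,"tz": 0,"hand": 0},
  {"wx": 0,"wy": 0,"wz": -0.658,"tx": -0.23,"ty": 0.724,"tz": 0,"hand": 0},
  {"wx": 0,"wy": 0,"wz": -0.658,"tx": -0.23,"ty": 0.724,"tz": 0,"hand": -0.1},
  {"wx": 0,"wy": 0,"wz": -0.658,"tx": -0.23,"ty": 0.724,"tz": 0,"hand": -0.1},
  {"wx": 0,"wy": 0,"wz": -0.658,"tx": -0.23,"ty": 0.724,"tz": 0,"hand": -0.1},
  {"wx": 0,"wy": 0,"wz": -0.658,"tx": -0.23,"ty": 0.724,"tz": 0,"hand": -0.1},
  {"wx": 0,"wy": 0,"wz": -0.658,"tx": -0.23,"ty": 0.724,"tz": 0,"hand": -0.1},
  {"wx": 0,"wy": 0,"wz": -0.658,"tx": -0.23,"ty": 0.724,"tz": 0,"hand": -0.1},
  {"wx": 0,"wy": 0,"wz": -0.658,"tx": -0.23,"ty": 0.724,"tz": 0,"hand": -0.1},
  {"wx": 0,"wy": 0,"wz": -0.658,"tx": -0.23,"ty": 0.724,"tz": -0.06,"hand": -0.1},
  {"wx": 0,"wy": 0,"wz": -0.658,"tx": -0.23,"ty": 0.724,"tz": -0.12,"hand": -0.1},
  {"wx": 0,"wy": 0,"wz": -0.658,"tx": -0.23,"ty": 0.724,"tz": -0.16,"hand": -0.1},
  {"wx": 0,"wy": 0,"wz": -0.658,"tx": -0.23,"ty": 0.724,"tz": -0.16,"hand": -0.1},
  {"wx": 0,"wy": 0,"wz": -0.658,"tx": -0.23,"ty": 0.724,"tz": -0.16,"hand": -0.1},
])

```text
time: 26.62
eef_pos: [0.436, 0.1627, 0.1339]
ee_rot: [-0.001, -0.463, 0.886, -0.0]
ft_force: [-0.0, 0.9, 0.8]
gripper_width: 0.047
finger_force: 0.0
```

```bash
python3 -c "
from h import *
st(); go(.436,.1625,.068,145)"
```

```text
t 26.6 p [0.436  0.1627 0.1339] phi,tilt [145.19   0.15] F [-0.   0.9  0.8] w 0.0470 f 0.0 q6 -1.39
tx 0.000 ty -0.000 tz -0.132 wz -0.003 (dphi -0.2)
```

>>> play_rows([
  {"wx": 0,"wy": 0,"wz": 0,"tx": 0,"ty": 0,"tz": -0.03,"hand": -0.1},
  {"wx": 0,"wy": 0,"wz": 0,"tx": 0,"ty": 0,"tz": -0.06,"hand": -0.1},
  {"wx": 0,"wy": 0,"wz": 0,"tx": 0,"ty": 0,"tz": -0.09,"hand": -0.1},
  {"wx": 0,"wy": 0,"wz": 0,"tx": 0,"ty": 0,"tz": -0.115,"hand": -0.1},
  {"wx": 0,"wy": 0,"wz": 0,"tx": 0,"ty": 0,"tz": -0.132,"hand": -0.1},
  {"wx": 0,"wy": 0,"wz": 0,"tx": 0,"ty": 0,"tz": -0.132,"hand": 0.1},
  {"wx": 0,"wy": 0,"wz": 0,"tx": 0,"ty": 0,"tz": -0.132,"hand": 0.2},
  {"wx": 0,"wy": 0,"wz": 0,"tx": 0,"ty": 0,"tz": -0.132,"hand": 0.3},
  {"wx": 0,"wy": 0,"wz": 0,"tx": 0,"ty": 0,"tz": -0.132,"hand": 0.36},
  {"wx": 0,"wy": 0,"wz": 0,"tx": 0,"ty": 0,"tz": -0.132,"hand": 0.4},
  {"wx": 0,"wy": 0,"wz": 0,"tx": 0,"ty": 0,"tz": -0.132,"hand": 0.44},
  {"wx": 0,"wy": 0,"wz": 0,"tx": 0,"ty": 0,"tz": -0.132,"hand": 0.44},
])

```text
time: 27.62
eef_pos: [0.4372, 0.1629, 0.0697]
ee_rot: [0.001, -0.463, 0.887, 0.0]
ft_force: [-3.7, 0.2, 8.5]
gripper_width: 0.0273
finger_force: 58.4
```

```bash
python3 -c "
from h import *
st()"
```

```text
t 27.6 p [0.4372 0.1629 0.0697] phi,tilt [1.4511e+02 1.3000e-01] F [-3.7  0.2  8.5] w 0.0273 f 58.4 q6 -1.39
```

>>> play_rows([
  {"wx": 0,"wy": 0,"wz": 0,"tx": 0,"ty": 0,"tz": 0,"hand": 0.2},
  {"wx": 0,"wy": 0,"wz": 0,"tx": 0,"ty": 0,"tz": 0,"hand": 0},
  {"wx": 0,"wy": 0,"wz": 0,"tx": 0,"ty": 0,"tz": 0,"hand": -0.1},
  {"wx": 0,"wy": 0,"wz": 0,"tx": 0,"ty": 0,"tz": 0.05,"hand": -0.1},
  {"wx": 0,"wy": 0,"wz": 0,"tx": 0,"ty": 0,"tz": 0.1,"hand": -0.1},
  {"wx": 0,"wy": 0,"wz": 0,"tx": 0,"ty": 0,"tz": 0.15,"hand": -0.1},
  {"wx": 0,"wy": 0,"wz": 1,"tx": 0,"ty": 0,"tz": 0.15,"hand": -0.1},
  {"wx": 0,"wy": 0,"wz": 1,"tx": 0,"ty": 0,"tz": 0.15,"hand": -0.1},
  {"wx": 0,"wy": 0,"wz": 1,"tx": 0,"ty": 0,"tz": 0.15,"hand": -0.1},
  {"wx": 0,"wy": 0,"wz": 1,"tx": 0,"ty": 0,"tz": 0.15,"hand": -0.1},
  {"wx": 0,"wy": 0,"wz": 1,"tx": 0,"ty": 0,"tz": 0.15,"hand": -0.1},
  {"wx": 0,"wy": 0,"wz": 1,"tx": 0,"ty": 0,"tz": 0.15,"hand": -0.1},
  {"wx": 0,"wy": 0,"wz": 1,"tx": 0,"ty": 0,"tz": 0.15,"hand": -0.1},
  {"wx": 0,"wy": 0,"wz": 1,"tx": 0,"ty": 0,"tz": 0.15,"hand": -0.1},
  {"wx": 0,"wy": 0,"wz": 1,"tx": 0,"ty": 0,"tz": 0.15,"hand": -0.1},
  {"wx": 0,"wy": 0,"wz": 1,"tx": 0,"ty": 0,"tz": 0.15,"hand": 0.2},
  {"wx": 0,"wy": 0,"wz": 1,"tx": 0,"ty": 0,"tz": 0.15,"hand": 0.2},
])

```text
time: 29.03
eef_pos: [0.4366, 0.1622, 0.1433]
ee_rot: [0.0, 0.843, -0.537, 0.0]
ft_force: [0.5, -0.0, 0.7]
gripper_width: 0.0342
finger_force: 0.0
```

```bash
python3 -c "
from h import *
st(); go(.437,.163,.068,235)"
```

```text
t 29.0 p [0.4366 0.1622 0.1433] phi,tilt [-1.5502e+02  1.0000e-02] F [ 0.5 -0.   0.7] w 0.0342 f 0.0 q6 -0.34
tx 0.001 ty 0.002 tz -0.151 wz 0.500 (dphi 30.0)
```

>>> play_rows([
  {"wx": 0,"wy": 0,"wz": 0.1,"tx": 0.001,"ty": 0.001,"tz": 0,"hand": 0.2},
  {"wx": 0,"wy": 0,"wz": 0.2,"tx": 0.001,"ty": 0.001,"tz": 0,"hand": 0.2},
  {"wx": 0,"wy": 0,"wz": 0.3,"tx": 0.001,"ty": 0.001,"tz": 0,"hand": 0.2},
  {"wx": 0,"wy": 0,"wz": 0.4,"tx": 0.001,"ty": 0.001,"tz": 0,"hand": 0.2},
  {"wx": 0,"wy": 0,"wz": 0.5,"tx": 0.001,"ty": 0.001,"tz": 0,"hand": 0.2},
  {"wx": 0,"wy": 0,"wz": 0.5,"tx": 0.001,"ty": 0.001,"tz": -0.05,"hand": 0.2},
  {"wx": 0,"wy": 0,"wz": 0.5,"tx": 0.001,"ty": 0.001,"tz": -0.1,"hand": 0.2},
  {"wx": 0,"wy": 0,"wz": 0.5,"tx": 0.001,"ty": 0.001,"tz": -0.13,"hand": 0.2},
  {"wx": 0,"wy": 0,"wz": 0.5,"tx": 0.001,"ty": 0.001,"tz": -0.151,"hand": 0.2},
  {"wx": 0,"wy": 0,"wz": 0.5,"tx": 0.001,"ty": 0.001,"tz": -0.151,"hand": 0.3},
  {"wx": 0,"wy": 0,"wz": 0.5,"tx": 0.001,"ty": 0.001,"tz": -0.151,"hand": 0.4},
  {"wx": 0,"wy": 0,"wz": 0.5,"tx": 0.001,"ty": 0.001,"tz": -0.151,"hand": 0.5},
  {"wx": 0,"wy": 0,"wz": 0.5,"tx": 0.001,"ty": 0.001,"tz": -0.151,"hand": 0.6},
  {"wx": 0,"wy": 0,"wz": 0.5,"tx": 0.001,"ty": 0.001,"tz": -0.151,"hand": 0.7},
  {"wx": 0,"wy": 0,"wz": 0.5,"tx": 0.001,"ty": 0.001,"tz": -0.151,"hand": 0.8},
  {"wx": 0,"wy": 0,"wz": 0.5,"tx": 0.001,"ty": 0.001,"tz": -0.151,"hand": 0.8},
  {"wx": 0,"wy": 0,"wz": 0.5,"tx": 0.001,"ty": 0.001,"tz": -0.151,"hand": 0.8},
])

```text
time: 30.45
eef_pos: [0.438, 0.1637, 0.0687]
ee_rot: [-0.001, 0.954, -0.3, 0.001]
ft_force: [0.4, 2.7, 6.6]
gripper_width: 0.0133
finger_force: 59.2
```

```bash
python3 -c "
from h import *
st(); go(.6041,.0116,.16,235)"
```

```text
t 30.4 p [0.438  0.1637 0.0687] phi,tilt [-124.88    0.16] F [0.4 2.7 6.6] w 0.0133 f 59.2 q6 0.18
tx 0.332 ty -0.304 tz 0.183 wz -0.002 (dphi -0.1)
```

>>> play_rows([
  {"wx": 0,"wy": 0,"wz": 0,"tx": 0,"ty": 0,"tz": 0.04,"hand": 0.8},
  {"wx": 0,"wy": 0,"wz": 0,"tx": 0,"ty": 0,"tz": 0.09,"hand": 0.8},
  {"wx": 0,"wy": 0,"wz": 0,"tx": 0,"ty": 0,"tz": 0.14,"hand": 0.8},
  {"wx": 0,"wy": 0,"wz": 0,"tx": 0,"ty": 0,"tz": 0.183,"hand": 0.8},
  {"wx": 0,"wy": 0,"wz": 0,"tx": 0.05,"ty": -0.045,"tz": 0.183,"hand": 0.8},
  {"wx": 0,"wy": 0,"wz": 0,"tx": 0.1,"ty": -0.09,"tz": 0.183,"hand": 0.8},
  {"wx": 0,"wy": 0,"wz": 0,"tx": 0.15,"ty": -0.137,"tz": 0.183,"hand": 0.8},
  {"wx": 0,"wy": 0,"wz": 0,"tx": 0.2,"ty": -0.183,"tz": 0.183,"hand": 0.8},
  {"wx": 0,"wy": 0,"wz": 0,"tx": 0.25,"ty": -0.229,"tz": 0.183,"hand": 0.8},
  {"wx": 0,"wy": 0,"wz": 0,"tx": 0.3,"ty": -0.275,"tz": 0.183,"hand": 0.8},
  {"wx": 0,"wy": 0,"wz": 0,"tx": 0.332,"ty": -0.304,"tz": 0.183,"hand": 0.8},
  {"wx": 0,"wy": 0,"wz": 0,"tx": 0.332,"ty": -0.304,"tz": 0.183,"hand": 0.8},
  {"wx": 0,"wy": 0,"wz": 0,"tx": 0.332,"ty": -0.304,"tz": 0.183,"hand": 0.8},
  {"wx": 0,"wy": 0,"wz": 0,"tx": 0.332,"ty": -0.304,"tz": 0.183,"hand": 0.8},
])

```text
time: 31.62
eef_pos: [0.602, 0.0104, 0.1585]
ee_rot: [0.001, 0.954, -0.3, -0.001]
ft_force: [0.4, 0.1, -0.9]
gripper_width: 0.0133
finger_force: 61.0
```

```bash
python3 look.py 7; python3 -c "
from h import *
rk(); go(.6044,.0117,.105,235)
s=cv2.imread('pics/scene7.png'); u=proj('scene',[[.604,.0116,.05]])[0].astype(int); print(u)
t=cv2.imread('pics/top7.png');cv2.imwrite('pics/c9.png',np.hstack([crop(s,u[0]-40,u[1]-50,80,100,5),crop(t,225,160,80,100,5)]))"
```

```text
t 31.7 p [0.6022 0.0112 0.1592] phi,tilt [-124.87    0.05] F [ 0.5  0.6 -1.9] w 0.0134 f 61.0 q6 0.62
TCP in rack x -0.0111 y -0.0607 z 0.1592 F rack x -0.6 y -0.5 Fz -1.9 dphi to rack 39.37
tx 0.004 ty 0.001 tz -0.108 wz -0.002 (dphi -0.1)
[280 242]
```

View pics/c9.png

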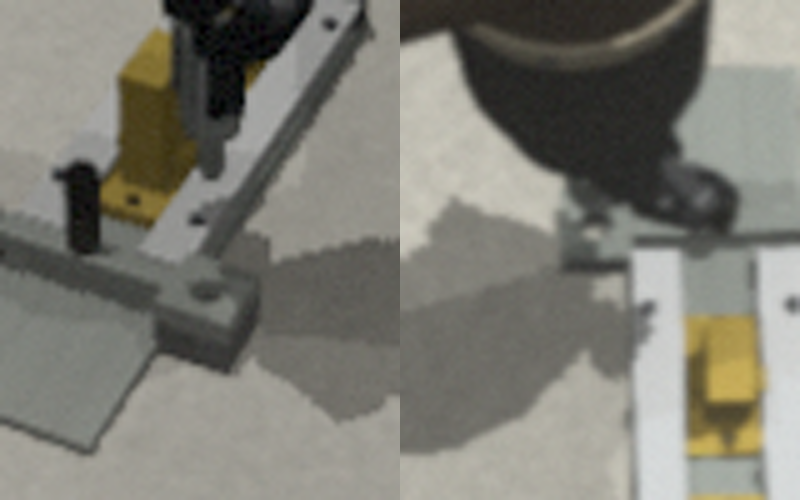

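The pin is held upright, with its tip at (212,175), and the gate hole is at (205,290). I align it and then descend gently.

>>> play_rows([
  {"wx": 0,"wy": 0,"wz": 0,"tx": 0.004,"ty": 0.001,"tz": -0.04,"hand": 0.8},
  {"wx": 0,"wy": 0,"wz": 0,"tx": 0.004,"ty": 0.001,"tz": -0.08,"hand": 0.8},
  {"wx": 0,"wy": 0,"wz": 0,"tx": 0.004,"ty": 0.001,"tz": -0.108,"hand": 0.8},
  {"wx": 0,"wy": 0,"wz": 0,"tx": 0.004,"ty": 0.001,"tz": -0.108,"hand": 0.8},
  {"wx": 0,"wy": 0,"wz": 0,"tx": 0.004,"ty": 0.001,"tz": -0.108,"hand": 0.8},
  {"wx": 0,"wy": 0,"wz": 0,"tx": 0.004,"ty": 0.001,"tz": -0.108,"hand": 0.8},
])

```text
time: 32.22
eef_pos: [0.6055, 0.0118, 0.1065]
ee_rot: [-0.0, 0.954, -0.299, 0.001]
ft_force: [0.1, -0.6, -0.7]
gripper_width: 0.013
finger_force: 61.0
```

```bash
python3 -c "
from h import *
st();rk(); go(.6044,.0116,.092,235)"
```

```text
t 32.2 p [0.6055 0.0118 0.1065] phi,tilt [-1.2484e+02  7.0000e-02] F [ 0.1 -0.6 -0.7] w 0.0130 f 61.0 q6 0.62
TCP in rack x -0.0144 y -0.0611 z 0.1065 F rack x -0.1 y 0.6 Fz -0.7 dphi to rack 39.34
tx -0.002 ty -0.000 tz -0.029 wz -0.003 (dphi -0.2)
```

>>> play_rows([
  {"wx": 0,"wy": 0,"wz": 0,"tx": -0.001,"ty": 0,"tz": -0.006,"hand": 0.8},
  {"wx": 0,"wy": 0,"wz": 0,"tx": -0.001,"ty": 0,"tz": -0.012,"hand": 0.8},
  {"wx": 0,"wy": 0,"wz": 0,"tx": -0.001,"ty": 0,"tz": -0.018,"hand": 0.8},
  {"wx": 0,"wy": 0,"wz": 0,"tx": -0.001,"ty": 0,"tz": -0.024,"hand": 0.8},
  {"wx": 0,"wy": 0,"wz": 0,"tx": -0.001,"ty": 0,"tz": -0.03,"hand": 0.8},
  {"wx": 0,"wy": 0,"wz": 0,"tx": -0.001,"ty": 0,"tz": -0.03,"hand": 0.8},
])

```text
time: 32.72
eef_pos: [0.6048, 0.0113, 0.0897]
ee_rot: [-0.0, 0.954, -0.3, 0.0]
ft_force: [0.3, 0.8, -1.2]
gripper_width: 0.0134
finger_force: 60.8
```

```bash
python3 -c "
from h import *
st();rk()"
```

```text
t 32.7 p [0.6048 0.0113 0.0897] phi,tilt [-1.2491e+02  1.0000e-02] F [ 0.3  0.8 -1.2] w 0.0134 f 60.8 q6 0.62
TCP in rack x -0.0137 y -0.0606 z 0.0897 F rack x -0.3 y -0.8 Fz -1.2 dphi to rack 39.41
```

The tip is in the hole with no contact force. I continue down.

>>> play_rows([
  {"wx": 0,"wy": 0,"wz": 0,"tx": 0,"ty": 0,"tz": -0.006,"hand": 0.8},
  {"wx": 0,"wy": 0,"wz": 0,"tx": 0,"ty": 0,"tz": -0.012,"hand": 0.8},
  {"wx": 0,"wy": 0,"wz": 0,"tx": 0,"ty": 0,"tz": -0.018,"hand": 0.8},
  {"wx": 0,"wy": 0,"wz": 0,"tx": 0,"ty": 0,"tz": -0.024,"hand": 0.8},
  {"wx": 0,"wy": 0,"wz": 0,"tx": 0,"ty": 0,"tz": -0.03,"hand": 0.8},
  {"wx": 0,"wy": 0,"wz": 0,"tx": 0,"ty": 0,"tz": -0.036,"hand": 0.8},
  {"wx": 0,"wy": 0,"wz": 0,"tx": 0,"ty": 0,"tz": -0.04,"hand": 0.8},
  {"wx": 0,"wy": 0,"wz": 0,"tx": 0,"ty": 0,"tz": -0.044,"hand": 0.8},
  {"wx": 0,"wy": 0,"wz": 0,"tx": 0,"ty": 0,"tz": -0.044,"hand": 0.8},
  {"wx": 0,"wy": 0,"wz": 0,"tx": 0,"ty": 0,"tz": -0.044,"hand": 0.8},
])

```text
time: 33.55
eef_pos: [0.6049, 0.0114, 0.0681]
ee_rot: [-0.0, 0.954, -0.3, 0.0]
ft_force: [3.4, 1.7, -2.8]
gripper_width: 0.0131
finger_force: 60.5
```

```bash
python3 -c "
from h import *
st();rk()"
```

```text
t 33.5 p [0.6049 0.0114 0.0681] phi,tilt [-1.249e+02  2.000e-02] F [ 3.4  1.7 -2.8] w 0.0131 f 60.5 q6 0.62
TCP in rack x -0.0138 y -0.0607 z 0.0681 F rack x -3.5 y -1.5 Fz -2.8 dphi to rack 39.40
```

>>> play_rows([
  {"wx": 0,"wy": 0,"wz": 0,"tx": 0,"ty": 0,"tz": 0,"hand": 0.6},
  {"wx": 0,"wy": 0,"wz": 0,"tx": 0,"ty": 0,"tz": 0,"hand": 0.4},
  {"wx": 0,"wy": 0,"wz": 0,"tx": 0,"ty": 0,"tz": 0,"hand": 0.2},
  {"wx": 0,"wy": 0,"wz": 0,"tx": 0,"ty": 0,"tz": 0,"hand": 0.2},
  {"wx": 0,"wy": 0,"wz": 0,"tx": 0,"ty": 0,"tz": 0,"hand": 0.2},
  {"wx": 0,"wy": 0,"wz": 0,"tx": 0,"ty": 0,"tz": 0.03,"hand": 0.2},
  {"wx": 0,"wy": 0,"wz": 0,"tx": 0,"ty": 0,"tz": 0.08,"hand": 0.2},
  {"wx": 0,"wy": 0,"wz": 0,"tx": 0,"ty": 0,"tz": 0.15,"hand": 0.2},
  {"wx": 0,"wy": 0,"wz": 0,"tx": 0,"ty": 0,"tz": 0.22,"hand": 0.2},
  {"wx": 0,"wy": 0,"wz": 0,"tx": 0,"ty": 0,"tz": 0.3,"hand": 0.2},
  {"wx": 0,"wy": 0,"wz": 0,"tx": -0.3,"ty": 0.4,"tz": 0.3,"hand": 0.2},
  {"wx": 0,"wy": 0,"wz": 0,"tx": -0.3,"ty": 0.4,"tz": 0.3,"hand": 0.2},
  {"wx": 0,"wy": 0,"wz": 0,"tx": -0.3,"ty": 0.4,"tz": 0.3,"hand": 0.2},
  {"wx": 0,"wy": 0,"wz": 0,"tx": -0.3,"ty": 0.4,"tz": 0.3,"hand": 0.2},
  {"wx": 0,"wy": 0,"wz": 0,"tx": -0.3,"ty": 0.4,"tz": 0.3,"hand": 0.2},
  {"wx": 0,"wy": 0,"wz": 0,"tx": -0.3,"ty": 0.4,"tz": 0.3,"hand": 0.2},
  {"wx": 0,"wy": 0,"wz": 0,"tx": -0.3,"ty": 0.4,"tz": 0.3,"hand": 0.2},
  {"wx": 0,"wy": 0,"wz": 0,"tx": -0.3,"ty": 0.4,"tz": 0.3,"hand": 0.2},
])

```text
time: 35.05
eef_pos: [0.4533, 0.213, 0.2188]
ee_rot: [-0.0, 0.955, -0.298, 0.0]
ft_force: [0.9, -0.9, 0.4]
gripper_width: 0.0337
finger_force: 0.0
```

```bash
python3 look.py 8; python3 -c "
from h import *
s=cv2.imread('pics/scene8.png'); t=cv2.imread('pics/top8.png');cv2.imwrite('pics/c10.png',np.hstack([crop(s,225,165,100,150,4),crop(t,240,160,100,150,4)]))"
```

```text
t 35.1 p [0.4546 0.2112 0.2184] phi,tilt [-124.85    0.01] F [-0.3 -0.2 -0.5] w 0.0340 f 0.0 q6 0.13
```

View pics/c10.png

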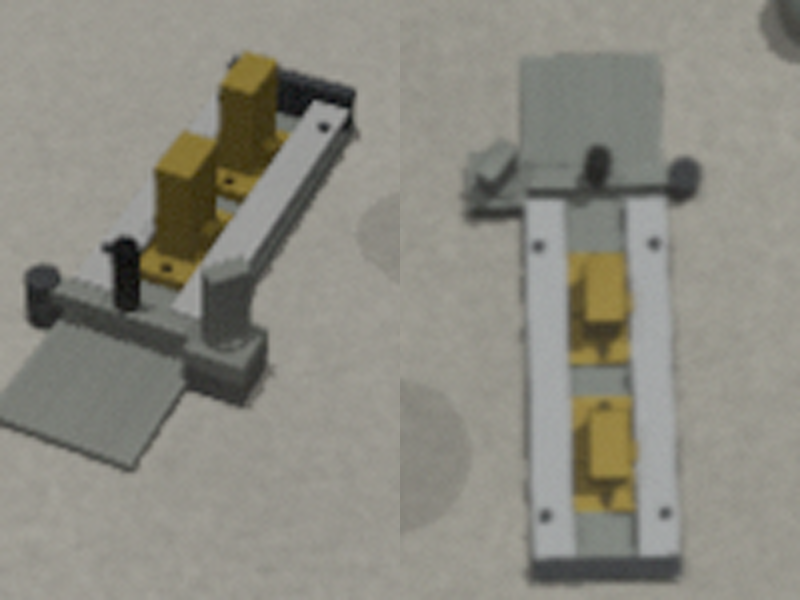

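The pin stands fully down in the gate and bracket, with its collar on the gate at (228,340). The gate is shut and both patterns are inside, so I hand the job in.

```bash
python3 -c "
from rig import workorder
print(workorder.job_done())"
```

```text
the job is handed in; nothing more can be done
None
```

I handed the job in with both wax patterns (only two were present) in the rack lane, the gate shut and the lock pin seated through it; I did not knowingly touch the funnel, jar or brush, and the verdict was not shown.

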